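# Change the bracket on the assembly stud

### The arm

A 6-joint arm with a two-finger parallel gripper is mounted at the origin on a cart in front of the work surface, level with it; the furniture and walls round the work are solid. World frame = base frame: x ahead of the robot, y to its left, z up, the work surface at z = 0. Lengths are in m, angles in rad, forces in N, time in s.
With the tool pointing down it reaches from about 0.275 to 0.775 m from the base axis. Payload 14.6 kg.
Tool frame: the origin (TCP) lies at the very end of the fingers, on their centre line; the grasp point (between the pads) lies 19 mm behind it; z points along the fingers, y is the direction in which the jaws open and shut (so a half turn about z gives the same grasp; the last joint's range is limited). The gripper opens to 85 mm and grips with 20 to 120 N. Pads are 22 mm wide; open, the fingers measure 114 mm over their backs; the gripper's body (76 mm by 85 mm) begins 54 mm behind the grasp point. The pads swing forward as they close: fully open they stand 13 mm farther back than shut.
Start: joints at [1.092, 0.263, -0.048, 1.259, 0, 1.415], TCP at [0.167, 0.498, 0.201] pointing down, gripper open.
Joint ranges: [-2.65, 2.65], [-0.89, 1.7], [-1.18, 1.37], [-2.13, 2.11], [-1.35, 1.29], [-3.14, 3.14]. Speed limits (rad/s): [1.89, 1.89, 2.57, 2.79, 3.14, 3.14].

### API

Orientations are given as a unit quaternion [w, x, y, z].
In Python, from workcell import readout, get_image, camera_params, job_done gives the robot as it stands. The module is installed in compiled form; this text tells all that it offers.
- The arm moves only by the shell command python3 -m creep 'ROWS' [OPENING] [FORCE]. ROWS is JSON, a list of rows, each an object of numbers: "dx", "dy", "dz": the shift along the tool's x, y, z in cm; "wx", "wy", "wz": the turn, a rotation vector about the tool's x, y, z in degrees. In form: [{"dx": .., "dy": .., "dz": .., "wx": .., "wy": .., "wz": ..}, ...]. A call has 1 to 20 rows; each row is the pose to reach, as a shift and turn from the pose commanded when the call began, along the tool's axes at that moment; what a row does not reach only later rows make up. A row lasts 1/10 s, in which the tool goes at most 50 mm and 8.59 degrees, less where a joint would pass 70% of its speed; a pose out of reach is approached as far as the arm can. A call with a gripper value outside its range is refused whole. OPENING is the closure, from -1 (fully open) to 1 (shut), set as the call begins (- or left out, the last holds). The fingers move at their own pace and stop on an object; FORCE is the grip in N (left out, the last holds). Time passes only in rows, so rows that repeat a pose let the fingers close. It gives the time, the measured TCP pose, the force and the opening at its end, in the units of the state.
- readout.get_obs(): the state, without advancing time (a new reading comes with each control period).
- get_image(name): name is "scene" or "top" or "wrist"; returns the picture (384x512x3 uint8, red, green, blue); there is no depth.
- camera_params(name): a dict with "fx", "fy", "cx", "cy" (pixels), "pose" (4x4, takes a point from camera to world coordinates). Camera axes: x right, y down, z forward; pixel columns grow to the right and rows downward; lengths in m; the calibration is good to about 2 mm. A picture is of the moment at which its call begins: read the wrist's pose just before it. camera_params takes no time and is no camera call; for the wrist camera it gives the pose at the moment of the call.
- job_done(): hands the job in, once; it reports no verdict.
The state is a dict: "time": time; "joints": joint angles; "qd": joint speeds; "effort": joint torques, N m; "tcp_pos": TCP position; "tool_rot": TCP orientation; "ft_force": force on the tool from outside, world axes, zero at the start; "ft_torque": the same for the moment, N m; "width": opening from 0.0 (shut) to 1.0 (fully open).
Only numpy, scipy, OpenCV 4.12 (cv2) and the standard library are available. Lean on these libraries where they do the work, as an engineer would, in place of code of your own. Each camera call takes 0.05 s, during which the arm holds its last target. There are 200 camera calls.

### The job

Swap the rusty bracket on the stud for the new bright one: lift the wing nut off and set it flat in the middle of the blue mat, then the brass spacer in the middle of the yellow mat, then lay the rusty bracket flat in the green tray. Put the new bracket flat on the stud, lined up lengthwise with the stand's base, then the spacer back on it, and last the wing nut. Leave everything where it belongs, and do not shift the tape roll or the headset cup.

Things in the scene. Friction and masses are not known exactly. Their poses are not given: they have to be found in the camera images.
- stand: fixed stand: grey base 100 (its x) x 70 (y) x 8 mm, mid-base a round boss 26 mm across, top 26 mm above the table, on it a steel stud 10 mm thick, coned tip 58 mm above the table. Origin: underside, on the stud axis. It starts with, from below, rusty bracket (underside at 26 mm, along x), spacer (at 36) and wing nut (at 48). The thread is for looks: all have loose holes and lift straight off.
- wing_nut: dark steel wing nut: round hub 28 mm across at the foot (25 mm at the top) and 14 mm high with a hole of 16 to 19 mm; two wings along its x axis, about 54 mm from tip to tip, 6 mm thick, the tips about 21 mm above its underside. Origin: centre of its underside; z up. Can be taken by the hub, across y. 0.05 kg.
- spacer: brass-coloured spacer ring, 44 mm across, 12 mm high, 18 mm hole. Origin: centre of its underside; z up. 0.06 kg.
- old_bracket: the rusty brown bracket, on the stud at the start: shallow U shape, a bar 100 mm long (its x axis), 34 mm wide (y), 10 mm thick, a 5 mm thick lip turned up at each end (21 mm high overall), an 18 mm hole through the middle. Origin: centre of its underside, on the hole axis; z up. About 0.12 kg, balanced at the hole, where it can be taken across its width.
- new_bracket: the new bright aluminium bracket, lying flat on the table at the start: shallow U shape, a bar 100 mm long (its x axis), 34 mm wide (y), 10 mm thick, a 5 mm thick lip turned up at each end (21 mm high overall), an 18 mm hole through the middle. Origin: centre of its underside, on the hole axis; z up. About 0.12 kg, balanced at the hole, where it can be taken across its width.
- blue_mat: fixed round blue mat, 80 mm across, 3 mm thick, where the wing nut is set aside. Origin: centre of its underside; top 3 mm above it.
- yellow_mat: fixed round yellow mat, 80 mm across, 3 mm thick, where the spacer is set aside. Origin: centre of its underside; top 3 mm above it.
- scrap_tray: fixed shallow open green tray, 146 mm (its x axis) by 96 mm (y) outside, walls 3 mm thick and 13 mm high, floor 3 mm thick. Origin: centre of its underside; z up. The rusty bracket fits in with its length along the tray's x axis.
- tape_roll: bystander: loose roll of black tape lying flat, 62 mm across, 19 mm high. Origin: centre of its underside.
- headset_cup: bystander: loose silver-grey headset cup, a ring with a black rubber seal, 41 mm across, 16 mm high. Origin: centre of its underside.
Not all that is in view belongs to the job. What is shaped like the old_bracket but turquoise is not meant.

How it is judged:
By the outcome, as a careful person would: the job done as asked, in the order asked, and still so for the second after the job is handed in, with the robot touching nothing.
It also fails if it takes over 144 s, if anything falls off the work surface, if the arm or the gripper's body presses on something with over 40 N, if the wrist force passes 120 N, or if a joint passes its speed limit or range.

## Working session

There is one attempt and no reset: what is moved stays moved. The work goes in short steps, Python scripts to look and compute and a shell command to move; the robot and the scene stay as the last step left them, time stands still between calls to the robot, and variables do not carry over. Pictures are saved under pics/ and viewed, about 12 in all and at most 16, crops included, and the job is handed in when it is done.

```bash
mkdir -p pics
cat > h.py <<'E'
import numpy as np, cv2
from workcell import readout, get_image, camera_params, job_done
def shot(name,fn,crop=None,scale=1):
    P=camera_params(name); im=get_image(name)
    np.savez(fn.replace('.png','.npz'),im=im,**{k:P[k] for k in P})
    if crop: im=im[crop[1]:crop[3],crop[0]:crop[2]]
    cv2.imwrite(fn,cv2.resize(im[:,:,::-1],None,fx=scale,fy=scale,interpolation=cv2.INTER_CUBIC))
    return P
def ray(P,u,v,z):
    T=np.array(P['pose']); d=T[:3,:3]@np.array([(u-P['cx'])/P['fx'],(v-P['cy'])/P['fy'],1]); o=T[:3,3]
    return (o+d*(z-o[2])/d[2])
def proj(P,p):
    T=np.array(P['pose']); c=T[:3,:3].T@(np.array(p)-T[:3,3]); return P['fx']*c[0]/c[2]+P['cx'],P['fy']*c[1]/c[2]+P['cy']
E
python3 - <<'E'
from h import *
P=shot('top','pics/top.png',scale=1.5); print(P)
P=shot('scene','pics/scene.png',scale=1.5); print(P)
print(readout.get_obs()); print(camera_params('wrist'))
E
```

```text
{'fx': 365.1367147072191, 'fy': 365.1367147072191, 'cx': 257.2114988865666, 'cy': 183.62017108430288, 'pose': array([[ 0.01764193, -0.9883731 ,  0.1510211 ,  0.42414474],
       [-0.99974266, -0.01528334,  0.0167642 ,  0.07859535],
       [-0.01426118, -0.15127799, -0.98838838,  1.02600555],
       [ 0.        ,  0.        ,  0.        ,  1.        ]])}
{'fx': 424.6972704357682, 'fy': 424.6972704357682, 'cx': 255.63329183471907, 'cy': 192.09431917122677, 'pose': array([[ 0.64544844, -0.59567264,  0.47809038,  0.07432755],
       [-0.76373278, -0.51186121,  0.39333235, -0.30481436],
       [ 0.0104186 , -0.61900905, -0.78531475,  0.81965121],
       [ 0.        ,  0.        ,  0.        ,  1.        ]])}
{'time': 0.1, 'joints': array([ 1.09169573e+00,  2.63455103e-01, -4.88744599e-02,  1.25938118e+00,
        1.89587157e-05,  1.41550255e+00]), 'qd': array([-0.00085317, -0.00178241,  0.00073959, -0.0018405 , -0.00034405,
       -0.00067072]), 'effort': array([ 3.58230296e-03, -6.38581681e+01,  3.85064864e+01,  1.01001715e-02,
       -1.09802754e-04,  2.94860524e-05]), 'tcp_pos': array([0.16691451, 0.49747703, 0.20098319]), 'tool_rot': array([-1.51612448e-04,  1.61197001e-01,  9.86922144e-01, -4.31444648e-04]), 'ft_force': array([-0.6425723 ,  0.39870506,  0.11309617]), 'ft_torque': array([ 0.02529898, -0.0062125 ,  0.02783988]), 'width': 1.0036512574412415}
{'fx': 327.6393348042863, 'fy': 327.6393348042863, 'cx': 256.0874414754026, 'cy': 192.28014452143634, 'pose': array([[ 3.18361178e-01,  9.07848403e-01,  2.72868901e-01,
         9.81119923e-02],
       [ 9.47969226e-01, -3.04671008e-01, -9.23575786e-02,
         5.21576396e-01],
       [-7.11437047e-04,  2.88074388e-01, -9.57607770e-01,
         3.73308076e-01],
       [ 0.00000000e+00,  0.00000000e+00,  0.00000000e+00,
         1.00000000e+00]])}
```

View pics/top.png

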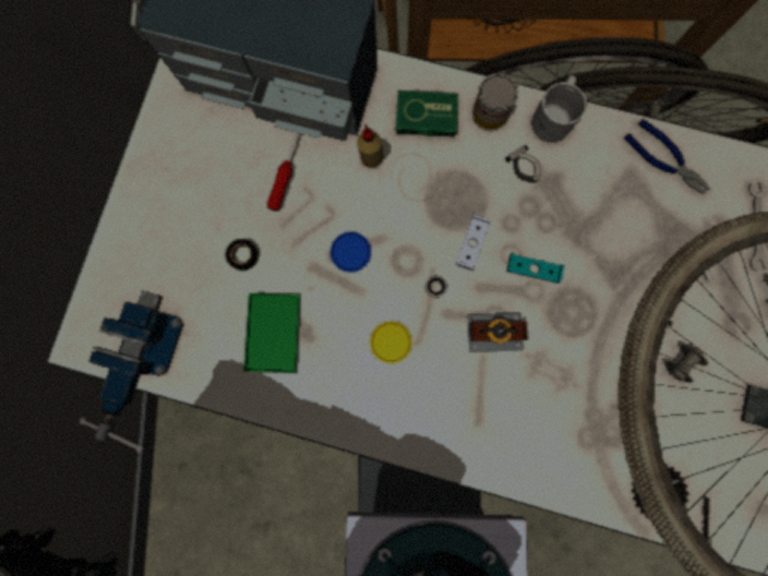

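View pics/scene.png

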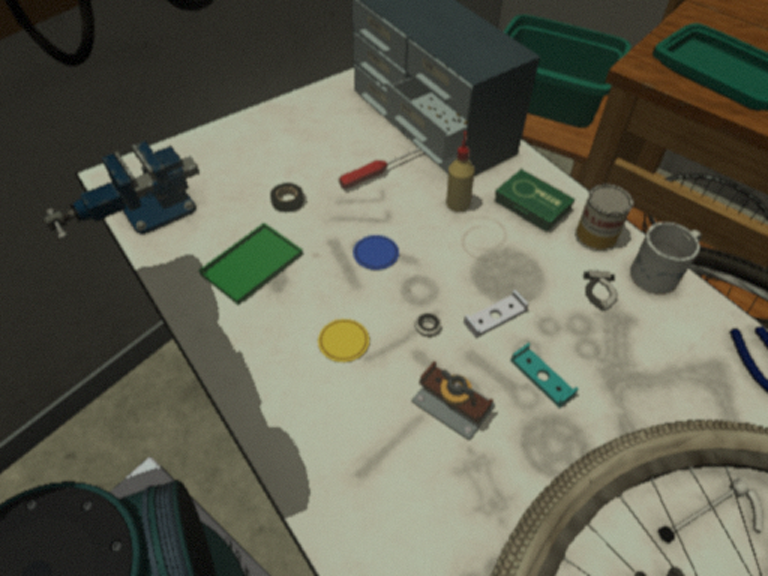

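The top view shows (1.5x pixels): stand with rusty bracket, spacer and nut at (497,331); new bracket (473,243); turquoise decoy (535,267); blue mat (350,251); yellow mat (391,341); green tray (272,332); cup (436,286); tape (242,254). Next I'll segment these and turn them into positions.

```bash
cat > seg.py <<'E'
from h import *
def blob(hsv,lo,hi,near,r=45):
    m=cv2.inRange(hsv,np.array(lo),np.array(hi)); w=np.zeros_like(m); cv2.circle(w,(int(near[0]),int(near[1])),r,255,-1); m&=w
    n,l,s,c=cv2.connectedComponentsWithStats(m); k=1+np.argmax(s[1:,4]); mm=(l==k).astype(np.uint8)
    cs=max(cv2.findContours(mm,cv2.RETR_EXTERNAL,cv2.CHAIN_APPROX_NONE)[0],key=cv2.contourArea)
    return cs[:,0,:].astype(float)
E
python3 - <<'E'
from seg import *
for cam,near in (('top',dict(blue=(233,167),yellow=(260,227),tray=(181,221),rust=(331,221),stand=(331,221),new=(315,162))),('scene',dict(blue=(251,168),yellow=(229,227),tray=(168,176),rust=(304,260),new=(331,209)))):
    D=np.load(f'pics/{cam}.npz'); P={k:D[k] for k in D.files}; im=D['im']; hsv=cv2.cvtColor(im,cv2.COLOR_RGB2HSV)
    R=dict(blue=([100,120,40],[130,255,255],.003),yellow=([20,120,80],[35,255,255],.003),tray=([50,120,30],[75,255,255],.013),rust=([0,90,20],[18,255,150],.04),new=([100,10,120],[140,60,255],.012))
    for k,(lo,hi,z) in R.items():
        try:
            c=blob(hsv,lo,hi,near[k]); p=np.array([ray(P,u,v,z)[:2] for u,v in c])
            M=cv2.minAreaRect((p*1000).astype(np.float32)); print(cam,k,len(c),np.round(M[0],1),np.round(M[1],1),round(M[2],1))
        except Exception as e: print(cam,k,e)
    for k in('new','rust'): u,v=map(int,near[k]); print(k,hsv[v-3:v+4:3,u-12:u+13:4].tolist() if k=='new' else '')
E
```

```text
top blue 72 [626.2 164.5] [74.1 73. ] 46.0
top yellow 77 [457.3  84.6] [74.7 75.2] 1.0
top tray 165 [470.3 305. ] [ 93.8 142.7] 89.6
top rust 93 [ 479.2 -107.1] [42.8 97.2] 1.0
top new 76 [644.8 -66.2] [31.9 90. ] 71.6
new [[[35, 23, 135], [36, 27, 134], [111, 19, 134], [20, 8, 97], [101, 20, 141], [39, 19, 136], [36, 19, 135]], [[39, 25, 133], [38, 23, 133], [113, 16, 130], [39, 19, 137], [111, 14, 129], [35, 21, 133], [33, 23, 134]], [[40, 28, 135], [48, 10, 122], [113, 14, 143], [110, 12, 126], [110, 11, 137], [33, 23, 136], [30, 23, 132]]]
rust 
scene blue 71 [623.5 165.4] [68.3 69.5] 40.8
scene yellow 87 [454.5  87.1] [74.4 76.1] 40.6
scene tray 129 [464.  302.6] [ 84.8 139.8] 90.0
scene rust 70 [ 476.1 -137. ] [36.2 36.1] 2.4
scene new attempt to get argmax of an empty sequence
new [[[26, 32, 174], [27, 16, 173], [30, 8, 153], [30, 12, 129], [25, 9, 176], [30, 7, 171], [35, 9, 176]], [[25, 9, 174], [30, 10, 175], [34, 26, 140], [32, 29, 156], [18, 8, 167], [43, 10, 176], [36, 9, 140]], [[26, 12, 150], [35, 9, 175], [34, 10, 174], [39, 21, 174], [40, 9, 170], [26, 21, 98], [35, 32, 142]]]
rust
```

```bash
cat >> h.py <<'E'
from scipy.spatial.transform import Rotation as Ro
def plan(x,y,z,yaw=None):
    o=readout.get_obs(); q=o['tool_rot']; R=Ro.from_quat([q[1],q[2],q[3],q[0]]).as_matrix()
    cy=np.degrees(np.arctan2(R[1,1],R[0,1])); yaw=cy if yaw is None else yaw
    a=np.radians(yaw); Y=np.array([np.cos(a),np.sin(a),0]); Z=np.array([0,0,-1.]); T=np.c_[np.cross(Y,Z),Y,Z]
    d=100*R.T@(np.array([x,y,z])-o['tcp_pos']); w=np.degrees(Ro.from_matrix(R.T@T).as_rotvec())
    print('t',o['time'],'tcp',np.round(o['tcp_pos'],4),'yaw %.1f'%cy,'w',round(o['width'],3),'F',np.round(o['ft_force'],1)); print(' d',np.round(d,2),' w',np.round(w,2))
E
python3 -c "
from h import *
plan(.48,-.107,.2,0)"
```

```text
t 0.1 tcp [0.1669 0.4975 0.201 ] yaw 71.4 w 1.004 F [-0.6  0.4  0.1]
 d [-48.91 -47.34   0.13]  w [-5.000e-02  2.000e-02  7.145e+01]
```

```bash
python3 -m creep '[{"dx":-48.9,"dy":-47.3,"wz":71.4},{"dx":-48.9,"dy":-47.3,"wz":71.4},{"dx":-48.9,"dy":-47.3,"wz":71.4},{"dx":-48.9,"dy":-47.3,"wz":71.4},{"dx":-48.9,"dy":-47.3,"wz":71.4},{"dx":-48.9,"dy":-47.3,"wz":71.4},{"dx":-48.9,"dy":-47.3,"wz":71.4},{"dx":-48.9,"dy":-47.3,"wz":71.4},{"dx":-48.9,"dy":-47.3,"wz":71.4},{"dx":-48.9,"dy":-47.3,"wz":71.4},{"dx":-48.9,"dy":-47.3,"wz":71.4},{"dx":-48.9,"dy":-47.3,"wz":71.4},{"dx":-48.9,"dy":-47.3,"wz":71.4},{"dx":-48.9,"dy":-47.3,"wz":71.4},{"dx":-48.9,"dy":-47.3,"wz":71.4},{"dx":-48.9,"dy":-47.3,"wz":71.4},{"dx":-48.9,"dy":-47.3,"wz":71.4},{"dx":-48.9,"dy":-47.3,"wz":71.4},{"dx":-48.9,"dy":-47.3,"wz":71.4},{"dx":-48.9,"dy":-47.3,"wz":71.4}]' -1 40
python3 -c "
from h import *
plan(.48,-.107,.2,0)
shot('wrist','pics/w1.png',scale=1.5)"
```

```text
t 0.1 tcp [0.1669 0.4975 0.201 ] yaw 71.4 w 1.004 F [-0.6  0.4  0.1]
 d [-48.91 -47.34   0.13]  w [-5.000e-02  2.000e-02  7.145e+01]invalid input at $[0]: expected keys dx, dy, dz, wx, wy, wz
```

View pics/w1.png

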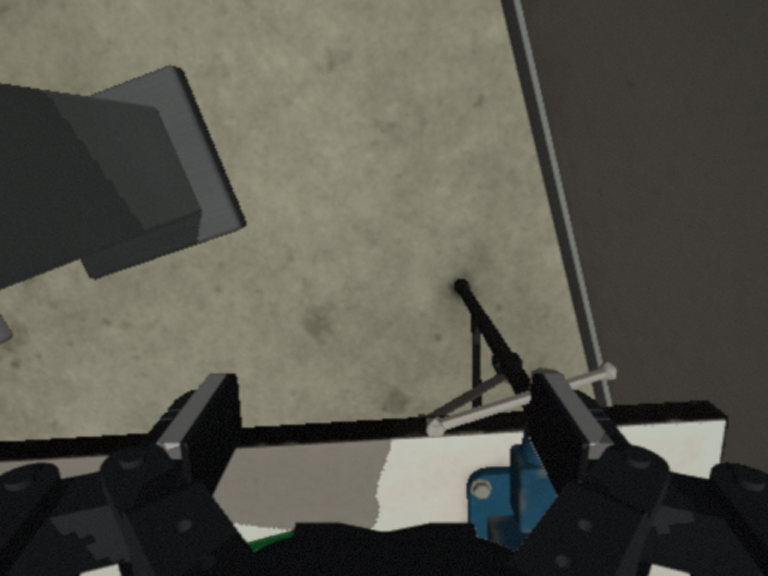

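Start-pose wrist view: fingers, table edge and vise, nothing needed yet. Rows need all six keys.

```bash
python3 -m creep '[{"dx":-5,"dy":-4.8,"dz":0,"wx":0,"wy":0,"wz":8},{"dx":-48.9,"dy":-47.3,"dz":0,"wx":0,"wy":0,"wz":71.4},{"dx":-48.9,"dy":-47.3,"dz":0,"wx":0,"wy":0,"wz":71.4},{"dx":-48.9,"dy":-47.3,"dz":0,"wx":0,"wy":0,"wz":71.4},{"dx":-48.9,"dy":-47.3,"dz":0,"wx":0,"wy":0,"wz":71.4},{"dx":-48.9,"dy":-47.3,"dz":0,"wx":0,"wy":0,"wz":71.4},{"dx":-48.9,"dy":-47.3,"dz":0,"wx":0,"wy":0,"wz":71.4},{"dx":-48.9,"dy":-47.3,"dz":0,"wx":0,"wy":0,"wz":71.4},{"dx":-48.9,"dy":-47.3,"dz":0,"wx":0,"wy":0,"wz":71.4},{"dx":-48.9,"dy":-47.3,"dz":0,"wx":0,"wy":0,"wz":71.4},{"dx":-48.9,"dy":-47.3,"dz":0,"wx":0,"wy":0,"wz":71.4},{"dx":-48.9,"dy":-47.3,"dz":0,"wx":0,"wy":0,"wz":71.4},{"dx":-48.9,"dy":-47.3,"dz":0,"wx":0,"wy":0,"wz":71.4},{"dx":-48.9,"dy":-47.3,"dz":0,"wx":0,"wy":0,"wz":71.4},{"dx":-48.9,"dy":-47.3,"dz":0,"wx":0,"wy":0,"wz":71.4},{"dx":-48.9,"dy":-47.3,"dz":0,"wx":0,"wy":0,"wz":71.4},{"dx":-48.9,"dy":-47.3,"dz":0,"wx":0,"wy":0,"wz":71.4},{"dx":-48.9,"dy":-47.3,"dz":0,"wx":0,"wy":0,"wz":71.4},{"dx":-48.9,"dy":-47.3,"dz":0,"wx":0,"wy":0,"wz":71.4},{"dx":-48.9,"dy":-47.3,"dz":0,"wx":0,"wy":0,"wz":71.4}]' -1 40
python3 -c "
from h import *
plan(.48,-.107,.2,0)
shot('wrist','pics/w2.png',scale=1.5)"
```

```text
time: 2.15
tcp_pos: [0.4801, -0.1058, 0.2016]
tool_rot: [0.0, 0.707, 0.708, 0.0]
ft_force: [0.8, 0.6, 0.7]
width: 1.0
t 2.15 tcp [ 0.4801 -0.1058  0.2016] yaw 0.1 w 1.0 F [0.8 0.6 0.7]
 d [-0.12 -0.01  0.16]  w [0.02 0.01 0.09]
```

View pics/w2.png

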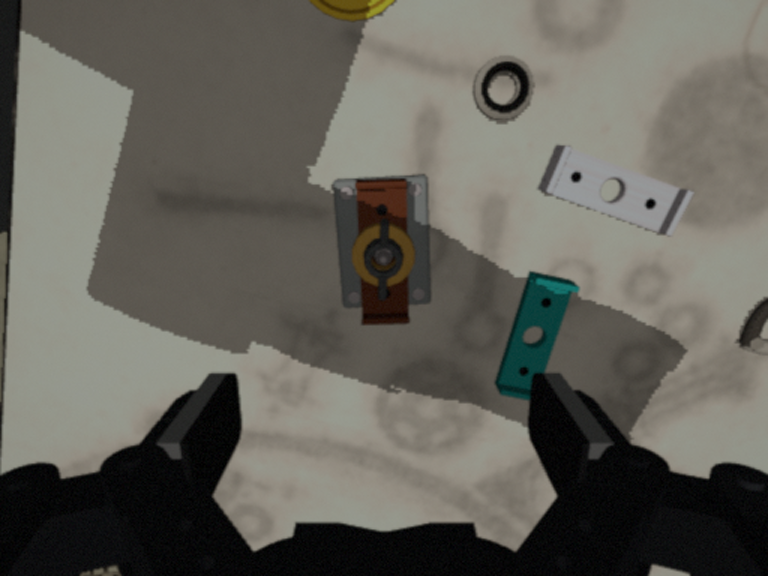

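The wrist view shows nut hub at (383,257), wings vertical in the picture (382,212)-(383,298), i.e. along world y. The stand base corners are about (333,180), (427,176), (431,302) and (345,305). The new bracket's hole is at (612,189), and the yellow mat is at the top edge.

Run:
```python
from seg import *
D=np.load('pics/w2.npz'); P={k:D[k] for k in D.files}; im=D['im']; hsv=cv2.cvtColor(im,cv2.COLOR_RGB2HSV)
def r(U,V,z): return ray(P,(U+.5)/1.5-.5,(V+.5)/1.5-.5,z)*1000
print('tip',r(383,257,.058).round(1))
print('wings',r(382,212,.069).round(1),r(383,298,.069).round(1))
print('base',[r(U,V,.008).round(1).tolist()for U,V in((333,180),(427,176),(431,302),(345,305))])
c=blob(hsv,[12,80,40],[30,255,255],(255,171),40); p=np.array([ray(P,u,v,.048)[:2] for u,v in c])*1000; print('spacer',cv2.minEnclosingCircle(p.astype(np.float32)),np.round(cv2.minAreaRect(p.astype(np.float32))[:2],1))
c=blob(hsv,[0,90,20],[11,255,255],(255,171),60); p=np.array([ray(P,u,v,.040)[:2] for u,v in c])*1000; print('rust',cv2.minAreaRect(p.astype(np.float32)))
print('new hole',r(612,189,.010).round(1),'lip ends',r(556,168,.021).round(1), r(681,212,.021).round(1))
```

```text
tip [ 479.9 -105.    58. ]
wings [479.3 -73.9  69. ] [ 479.9 -129.8   69. ]
base [[443.3, -59.1, 8.0], [511.8, -56.2, 8.0], [517.5, -152.7, 8.0], [450.0, -155.2, 8.0]]
spacer ((475.1122741699219, -105.46736145019531), 21.900182723999023) [[ 467.8 -105.2]
 [  43.8   19. ]]
rust ((478.9910888671875, -73.4499282836914), (33.79863739013672, 34.223365783691406), 1.9369325637817383)
new hole [646.7 -65.1  10. ] lip ends [600.6 -49.7  21. ] [693.3 -80.3  21. ]
```

```bash
python3 - <<'E'
from seg import *
D=np.load('pics/w2.npz'); P={k:D[k] for k in D.files}; im=D['im']; hsv=cv2.cvtColor(im,cv2.COLOR_RGB2HSV)
m=cv2.inRange(hsv,np.array([0,90,20]),np.array([14,255,255]))
L=[];Rr=[]
for v in list(range(132,146))+list(range(194,203)):
    u=np.where(m[v,225:290]>0)[0]+225
    if len(u)>20: L.append(ray(P,u[0]-.5,v,.036)[:2]); Rr.append(ray(P,u[-1]+.5,v,.036)[:2])
for q in(L,Rr):
    q=np.array(q)*1000; vx,vy,x,y=cv2.fitLine(q.astype(np.float32),cv2.DIST_HUBER,0,.01,.01)[:,0]; print('edge',len(q),np.degrees(np.arctan2(vy,vx))%180,'x at y=-105:',x+(-105-y)*vx/vy)
E
cat >> h.py <<'E'
E
python3 -c "
from h import *
plan(.480,-.1055,.0755,3)"
```

```text
edge 23 91.29053 x at y=-105: 463.21387
edge 23 91.75092 x at y=-105: 496.50525
t 2.2 tcp [ 0.4801 -0.1059  0.2015] yaw 0.1 w 1.0 F [-0.9 -1.  -0.2]
 d [ 4.00e-02 -1.00e-02  1.26e+01]  w [ 0.02  0.01 -2.91]
```

```bash
python3 -m creep '[{"dx":0,"dy":0,"dz":5,"wx":0,"wy":0,"wz":-1},{"dx":0.05,"dy":0,"dz":10,"wx":0,"wy":0,"wz":-1},{"dx":0.05,"dy":0,"dz":13,"wx":0,"wy":0,"wz":-1},{"dx":0.05,"dy":0,"dz":15.1,"wx":0,"wy":0,"wz":-1},{"dx":0.05,"dy":0,"dz":15.1,"wx":0,"wy":0,"wz":-1},{"dx":0.05,"dy":0,"dz":15.1,"wx":0,"wy":0,"wz":-1}]' && python3 -m creep '[{"dx":0,"dy":0,"dz":0,"wx":0,"wy":0,"wz":0},{"dx":0,"dy":0,"dz":0,"wx":0,"wy":0,"wz":0},{"dx":0,"dy":0,"dz":0,"wx":0,"wy":0,"wz":0},{"dx":0,"dy":0,"dz":0,"wx":0,"wy":0,"wz":0},{"dx":0,"dy":0,"dz":0,"wx":0,"wy":0,"wz":0},{"dx":0,"dy":0,"dz":0,"wx":0,"wy":0,"wz":0},{"dx":0,"dy":0,"dz":0,"wx":0,"wy":0,"wz":0},{"dx":0,"dy":0,"dz":0,"wx":0,"wy":0,"wz":0},{"dx":0,"dy":0,"dz":0,"wx":0,"wy":0,"wz":0},{"dx":0,"dy":0,"dz":0,"wx":0,"wy":0,"wz":0}]' 1 40
```

```text
time: 2.8
tcp_pos: [0.4803, -0.1058, 0.051]
tool_rot: [0.0, 0.701, 0.714, 0.0]
ft_force: [0.2, 0.4, 0.7]
width: 1.003
time: 3.8
tcp_pos: [0.4801, -0.1058, 0.0504]
tool_rot: [-0.0, 0.701, 0.714, -0.0]
ft_force: [-0.4, 0.4, -0.4]
width: -0.003
```

The gripper shut completely, so the grasp failed. I'll look.

```bash
python3 -c "
from h import *
shot('wrist','pics/w3.png',scale=1.5)"
```

```text
(no output)
```

View pics/w3.png

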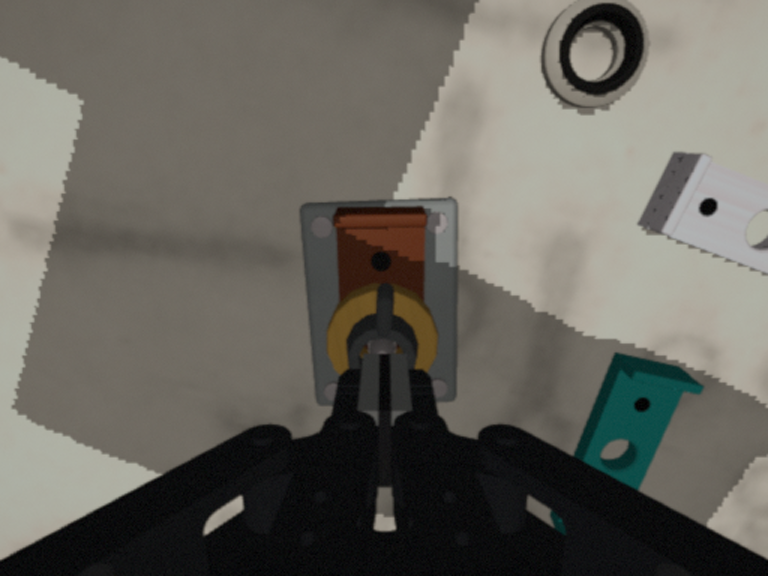

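```bash
python3 -c "
from h import *
D=np.load('pics/w3.npz'); P={k:D[k] for k in D.files}; o=readout.get_obs(); t=o['tcp_pos']; print(t,P['pose'][:3,3],P['pose'][:3,2])
for n,p in (('tcp',t),('tcp+19',t+[0,0,.019]),('stud58',(.480,-.1055,.058)),('spacer far rim',(.48,-.0835,.048)),('spacer L',(.458,-.1055,.048)),('spacer R',(.502,-.1055,.048)),('wing far',(.48,-.0785,.069))): print(n,np.round(np.array(proj(P,p))*1.5))
"
```

```text
[ 0.48012809 -0.10579906  0.05038733] [ 0.47939118 -0.03187466  0.22268429] [ 0.00565637 -0.28765032 -0.9577188 ]
tcp [382. 344.]
tcp+19 [382. 366.]
stud58 [382. 352.]
spacer far rim [383. 286.]
spacer L [325. 340.]
spacer R [439. 342.]
wing far [383. 290.]
```

```bash
python3 -c "
from h import *
im=np.load('pics/w3.npz')['im'][170:300,190:320]
im=np.clip(im.astype(float)*1.8,0,255).astype(np.uint8)
cv2.imwrite('pics/w3z.png',cv2.resize(im[:,:,::-1],None,fx=4.5,fy=4.5,interpolation=cv2.INTER_CUBIC))"
```

```text
(no output)
```

View pics/w3z.png

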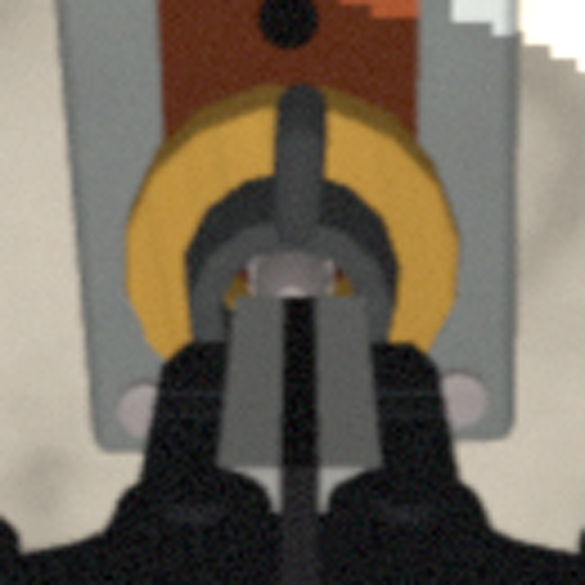

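```bash
python3 -c "
from h import *
D=np.load('pics/w3.npz'); P={k:D[k] for k in D.files}
for z in (.05,.06,.07,.08,.09,.1): print(z,[round(proj(P,(.48,-.1058+h,z))[1]*1.5) for h in (-.011,0,.011)])
D=np.load('pics/w2.npz'); P={k:D[k] for k in D.files}
for z in (.2,.213,.223,.233,.243,.253): print('open',z,[np.round(np.array(proj(P,(.48+s*.0425,-.1058+.011,z)))*1.5).tolist() for s in (-1,1)])
"
```

```text
0.05 [370, 344, 317]
0.06 [383, 355, 326]
0.07 [396, 367, 337]
0.08 [411, 381, 349]
0.09 [428, 397, 363]
0.1 [448, 414, 379]
open 0.2 [[269.0, 316.0], [495.0, 316.0]]
open 0.213 [[261.0, 328.0], [503.0, 329.0]]
open 0.223 [[254.0, 339.0], [511.0, 340.0]]
open 0.233 [[245.0, 352.0], [518.0, 352.0]]
open 0.243 [[236.0, 366.0], [527.0, 366.0]]
open 0.253 [[226.0, 382.0], [538.0, 382.0]]
```

The fingers closed above the nut. Both the shut and the open picture put the real fingertips about 32 mm (shut) to 45 mm (open) behind the reported TCP. The TCP point itself projects onto the stud correctly, so only the tool length is off. I'll correct for that and go lower carefully.

```bash
python3 -m creep '[{"dx":0,"dy":0,"dz":0,"wx":0,"wy":0,"wz":0},{"dx":0,"dy":0,"dz":0,"wx":0,"wy":0,"wz":0},{"dx":0,"dy":0,"dz":0,"wx":0,"wy":0,"wz":0},{"dx":0,"dy":0,"dz":0,"wx":0,"wy":0,"wz":0},{"dx":0,"dy":0,"dz":0,"wx":0,"wy":0,"wz":0},{"dx":0,"dy":0,"dz":0,"wx":0,"wy":0,"wz":0},{"dx":0.05,"dy":0,"dz":1,"wx":0,"wy":0,"wz":0},{"dx":0.05,"dy":0,"dz":2,"wx":0,"wy":0,"wz":0},{"dx":0.05,"dy":0,"dz":3,"wx":0,"wy":0,"wz":0},{"dx":0.05,"dy":0,"dz":3.2,"wx":0,"wy":0,"wz":0},{"dx":0.05,"dy":0,"dz":3.2,"wx":0,"wy":0,"wz":0}]' -1 30 && python3 -m creep '[{"dx":0,"dy":0,"dz":0,"wx":0,"wy":0,"wz":0},{"dx":0,"dy":0,"dz":0,"wx":0,"wy":0,"wz":0},{"dx":0,"dy":0,"dz":0,"wx":0,"wy":0,"wz":0},{"dx":0,"dy":0,"dz":0,"wx":0,"wy":0,"wz":0},{"dx":0,"dy":0,"dz":0,"wx":0,"wy":0,"wz":0},{"dx":0,"dy":0,"dz":0,"wx":0,"wy":0,"wz":0},{"dx":0,"dy":0,"dz":0,"wx":0,"wy":0,"wz":0},{"dx":0,"dy":0,"dz":0,"wx":0,"wy":0,"wz":0}]' 1 30
python3 -c "
from h import *
plan(.625,.165,.1,0)"
```

```text
time: 4.95
tcp_pos: [0.4797, -0.1051, 0.0178]
tool_rot: [-0.001, 0.701, 0.714, -0.0]
ft_force: [0.5, 0.6, 0.5]
width: 0.999
time: 5.75
tcp_pos: [0.4803, -0.1054, 0.0186]
tool_rot: [0.0, 0.701, 0.714, 0.0]
ft_force: [0.3, 0.6, 4.8]
width: 0.288
t 5.75 tcp [ 0.4803 -0.1054  0.0186] yaw 1.0 w 0.288 F [0.3 0.6 4.8]
 d [26.76 14.97 -8.14]  w [0.03 0.01 1.05]
```

Width 24.5 mm means only the top edge of the hub is held. I'll regrip 8 mm lower.

```bash
python3 -m creep '[{"dx":0,"dy":0,"dz":0,"wx":0,"wy":0,"wz":0},{"dx":0,"dy":0,"dz":0,"wx":0,"wy":0,"wz":0},{"dx":0,"dy":0,"dz":0,"wx":0,"wy":0,"wz":0},{"dx":0,"dy":0,"dz":0.2,"wx":0,"wy":0,"wz":0},{"dx":0,"dy":0,"dz":0.5,"wx":0,"wy":0,"wz":0},{"dx":0,"dy":0,"dz":0.8,"wx":0,"wy":0,"wz":0},{"dx":0,"dy":0,"dz":0.8,"wx":0,"wy":0,"wz":0}]' 0 30 && python3 -m creep '[{"dx":0,"dy":0,"dz":0,"wx":0,"wy":0,"wz":0},{"dx":0,"dy":0,"dz":0,"wx":0,"wy":0,"wz":0},{"dx":0,"dy":0,"dz":0,"wx":0,"wy":0,"wz":0},{"dx":0,"dy":0,"dz":0,"wx":0,"wy":0,"wz":0},{"dx":0,"dy":0,"dz":0,"wx":0,"wy":0,"wz":0}]' 1 30
python3 -c "
from h import *
shot('wrist','pics/w4.png',crop=(160,130,352,350),scale=2.7)"
```

```text
time: 6.45
tcp_pos: [0.4771, -0.1053, 0.0111]
tool_rot: [-0.001, 0.701, 0.713, -0.002]
ft_force: [-23.7, 0.6, 45.7]
width: 0.495
time: 6.95
tcp_pos: [0.4769, -0.1053, 0.0114]
tool_rot: [-0.001, 0.701, 0.713, -0.002]
ft_force: [-24.5, 0.8, 48.4]
width: 0.488
```

View pics/w4.png

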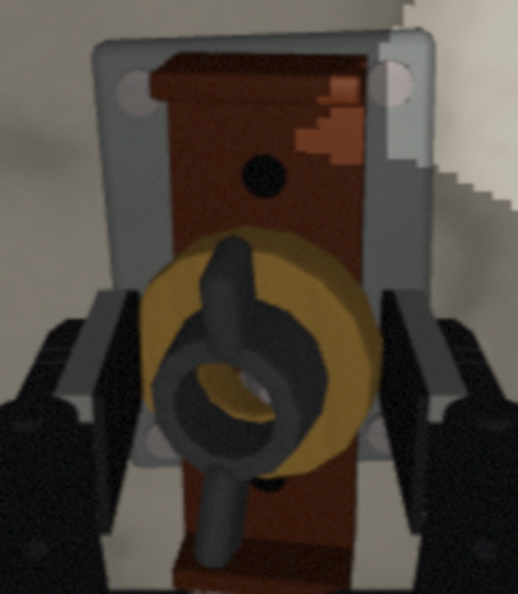

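The grip is off: the fingertips are pressing on the spacer rim (48 N), the nut is tilted left of the stud, and both are still on the stand. I'll back up and look.

```bash
python3 -m creep '[{"dx":0,"dy":0,"dz":-0.5,"wx":0,"wy":0,"wz":0},{"dx":0,"dy":0,"dz":-1.5,"wx":0,"wy":0,"wz":0},{"dx":0,"dy":0,"dz":-2.5,"wx":0,"wy":0,"wz":0},{"dx":0,"dy":0,"dz":-4,"wx":0,"wy":0,"wz":0},{"dx":0,"dy":0,"dz":-6,"wx":0,"wy":0,"wz":0},{"dx":0,"dy":0,"dz":-6,"wx":0,"wy":0,"wz":0}]' -1 30
python3 -c "
from h import *
plan(.48,-.1055,.0186,1)
shot('wrist','pics/w5.png',crop=(140,90,372,330),scale=2.4)"
```

```text
time: 7.6
tcp_pos: [0.4815, -0.1058, 0.0728]
tool_rot: [0.002, 0.701, 0.714, 0.001]
ft_force: [0.8, 0.0, -0.1]
width: 1.0
t 7.6 tcp [ 0.4815 -0.1058  0.0728] yaw 1.1 w 1.0 F [ 0.8  0.  -0.1]
 d [ 0.04 -0.17  5.42]  w [0.19 0.08 0.05]
```

View pics/w5.png

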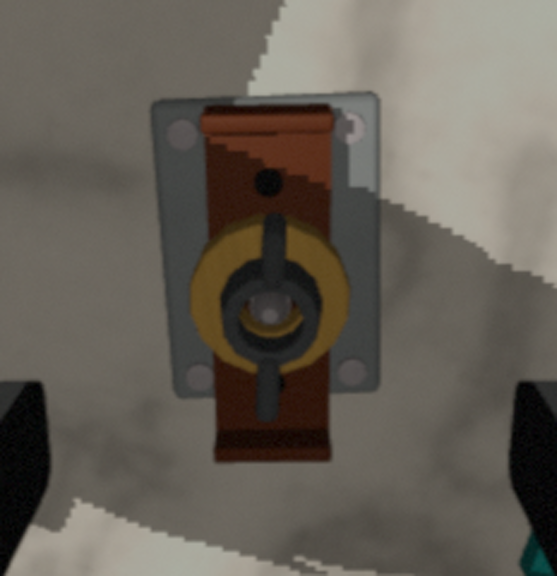

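The nut sits flat on the stud again, turned only about 2°. I'll regrip at TCP z ≈ 0.0155, closing from fully open.

```bash
python3 -m creep '[{"dx":0,"dy":-0.15,"dz":2,"wx":0.2,"wy":0,"wz":2},{"dx":0,"dy":-0.15,"dz":4,"wx":0.2,"wy":0,"wz":2},{"dx":0,"dy":-0.15,"dz":5.4,"wx":0.2,"wy":0,"wz":2},{"dx":0,"dy":-0.15,"dz":5.73,"wx":0.2,"wy":0,"wz":2},{"dx":0,"dy":-0.15,"dz":5.73,"wx":0.2,"wy":0,"wz":2},{"dx":0,"dy":-0.15,"dz":5.73,"wx":0.2,"wy":0,"wz":2}]' -1 30 && python3 -m creep '[{"dx":0,"dy":0,"dz":0,"wx":0,"wy":0,"wz":0},{"dx":0,"dy":0,"dz":0,"wx":0,"wy":0,"wz":0},{"dx":0,"dy":0,"dz":0,"wx":0,"wy":0,"wz":0},{"dx":0,"dy":0,"dz":0,"wx":0,"wy":0,"wz":0},{"dx":0,"dy":0,"dz":0,"wx":0,"wy":0,"wz":0},{"dx":0,"dy":0,"dz":0,"wx":0,"wy":0,"wz":0},{"dx":0,"dy":0,"dz":0,"wx":0,"wy":0,"wz":0},{"dx":0,"dy":0,"dz":0,"wx":0,"wy":0,"wz":0},{"dx":0,"dy":0,"dz":0,"wx":0,"wy":0,"wz":0}]' 1 30
```

```text
time: 8.25
tcp_pos: [0.4789, -0.1054, 0.0135]
tool_rot: [-0.001, 0.713, 0.701, -0.001]
ft_force: [0.4, 0.4, 0.3]
width: 1.001
time: 9.15
tcp_pos: [0.479, -0.1054, 0.0138]
tool_rot: [-0.001, 0.713, 0.701, -0.001]
ft_force: [-3.0, 1.0, 11.2]
width: 0.48
```

```bash
python3 -m creep '[{"dx":0,"dy":0,"dz":0,"wx":0,"wy":0,"wz":0},{"dx":0,"dy":0,"dz":0,"wx":0,"wy":0,"wz":0},{"dx":0,"dy":0.1,"dz":-0.5,"wx":0,"wy":0,"wz":0},{"dx":0,"dy":0.1,"dz":-0.5,"wx":0,"wy":0,"wz":0},{"dx":0,"dy":0.1,"dz":-0.5,"wx":0,"wy":0,"wz":0}]' -0.3 30 && python3 -m creep '[{"dx":0,"dy":0,"dz":0,"wx":0,"wy":0,"wz":0},{"dx":0,"dy":0,"dz":0,"wx":0,"wy":0,"wz":0},{"dx":0,"dy":0,"dz":0,"wx":0,"wy":0,"wz":0},{"dx":0,"dy":0,"dz":0,"wx":0,"wy":0,"wz":0},{"dx":0,"dy":0,"dz":0,"wx":0,"wy":0,"wz":0},{"dx":0,"dy":0,"dz":0,"wx":0,"wy":0,"wz":0},{"dx":0,"dy":0,"dz":0,"wx":0,"wy":0,"wz":0},{"dx":0,"dy":0,"dz":0,"wx":0,"wy":0,"wz":0}]' 1 30
python3 -c "
from h import *
plan(.625,.165,.09,0)"
```

```text
time: 9.65
tcp_pos: [0.4798, -0.1054, 0.0182]
tool_rot: [-0.001, 0.713, 0.701, -0.001]
ft_force: [0.3, -0.0, 0.8]
width: 0.65
time: 10.45
tcp_pos: [0.4798, -0.1054, 0.0182]
tool_rot: [-0.001, 0.713, 0.701, -0.001]
ft_force: [1.9, 0.9, 3.2]
width: 0.29
t 10.45 tcp [ 0.4798 -0.1054  0.0182] yaw -1.0 w 0.29 F [1.9 0.9 3.2]
 d [27.27 14.04 -7.23]  w [-0.18  0.01 -0.95]
```

```bash
python3 -m creep '[{"dx":0,"dy":0,"dz":-0.5,"wx":0,"wy":0,"wz":0},{"dx":0,"dy":0,"dz":-2,"wx":0,"wy":0,"wz":0},{"dx":0,"dy":0,"dz":-5,"wx":0,"wy":0,"wz":0},{"dx":4,"dy":2,"dz":-7.2,"wx":0,"wy":0,"wz":0},{"dx":8,"dy":4,"dz":-7.2,"wx":0,"wy":0,"wz":0},{"dx":12,"dy":6,"dz":-7.2,"wx":0,"wy":0,"wz":0},{"dx":16,"dy":8,"dz":-7.2,"wx":0,"wy":0,"wz":0},{"dx":20,"dy":10,"dz":-7.2,"wx":0,"wy":0,"wz":0},{"dx":24,"dy":12,"dz":-7.2,"wx":0,"wy":0,"wz":0},{"dx":27.3,"dy":14,"dz":-7.2,"wx":-0.2,"wy":0,"wz":-1},{"dx":27.3,"dy":14,"dz":-7.2,"wx":-0.2,"wy":0,"wz":-1},{"dx":27.3,"dy":14,"dz":-7.2,"wx":-0.2,"wy":0,"wz":-1},{"dx":27.3,"dy":14,"dz":-7.2,"wx":-0.2,"wy":0,"wz":-1}]'
python3 - <<'E'
from seg import *
plan(.625,.165,.09,0)
P=shot('wrist','pics/w6.png',crop=(60,60,452,384),scale=1.5)
D=np.load('pics/w6.npz'); im=D['im']; hsv=cv2.cvtColor(im,cv2.COLOR_RGB2HSV)
c=blob(hsv,[100,120,30],[130,255,255],(256,190),200); p=(np.array([ray(P,u,v,.003)[:2] for u,v in c])*1000).astype(np.float32); print(len(c),cv2.minEnclosingCircle(p),cv2.minAreaRect(p))
E
```

```text
time: 11.75
tcp_pos: [0.6237, 0.1645, 0.0895]
tool_rot: [-0.0, 0.707, 0.707, -0.0]
ft_force: [-0.1, -0.7, 0.3]
width: 0.287
t 11.75 tcp [0.6237 0.1645 0.0895] yaw 0.0 w 0.287 F [-0.1 -0.7  0.3]
 d [ 0.05  0.13 -0.05]  w [-0.06  0.02  0.01]
290 ((627.9158935546875, 166.42987060546875), 39.24777603149414) ((627.9614868164062, 166.77638244628906), (77.22522735595703, 77.9126205444336), 86.14622497558594)
```

View pics/w6.png

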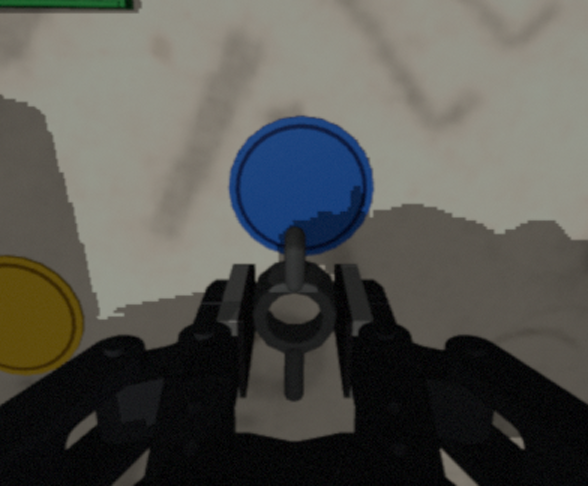

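The nut is held upright, with its hub centred between the fingers at (294,310). The blue mat is at (627.5,166.5) mm.

Run:
```python
from seg import *
D=np.load('pics/w6.npz'); P={k:D[k] for k in D.files}
print(ray(P,294/1.5+60,312/1.5+60,.0895+.0298+.014), ray(P,294/1.5+60,398/1.5+60,.0895+.0298+.021),ray(P,294/1.5+60,229/1.5+60,.0895+.0298+.021))
plan(.6273,.1663,-.026,0)
```

```text
[0.62439699 0.16504956 0.1333    ] [0.62439931 0.14066269 0.1403    ] [0.62440439 0.19356158 0.1403    ]
t 11.8 tcp [0.6238 0.1643 0.0897] yaw -0.0 w 0.287 F [-0.5 -0.1 -0.8]
 d [ 0.2   0.36 11.57]  w [-0.04  0.02 -0.01]
```

```bash
python3 -m creep '[{"dx":0.1,"dy":0.3,"dz":3,"wx":0,"wy":0,"wz":0},{"dx":0.1,"dy":0.3,"dz":6,"wx":0,"wy":0,"wz":0},{"dx":0.1,"dy":0.3,"dz":9,"wx":0,"wy":0,"wz":0},{"dx":0.1,"dy":0.3,"dz":10.5,"wx":0,"wy":0,"wz":0},{"dx":0.1,"dy":0.3,"dz":11.2,"wx":0,"wy":0,"wz":0},{"dx":0.1,"dy":0.3,"dz":11.4,"wx":0,"wy":0,"wz":0},{"dx":0.1,"dy":0.3,"dz":11.5,"wx":0,"wy":0,"wz":0},{"dx":0.1,"dy":0.3,"dz":11.5,"wx":0,"wy":0,"wz":0}]'
```

```text
time: 12.6
tcp_pos: [0.6279, 0.1662, -0.0245]
tool_rot: [0.0, 0.707, 0.707, 0.001]
ft_force: [-0.9, -0.6, -0.7]
width: 0.291
```

```bash
python3 -m creep '[{"dx":0,"dy":0,"dz":0.1,"wx":0,"wy":0,"wz":0},{"dx":0,"dy":0,"dz":0.2,"wx":0,"wy":0,"wz":0},{"dx":0,"dy":0,"dz":0.2,"wx":0,"wy":0,"wz":0}]' && python3 -m creep '[{"dx":0,"dy":0,"dz":0,"wx":0,"wy":0,"wz":0},{"dx":0,"dy":0,"dz":0,"wx":0,"wy":0,"wz":0},{"dx":0,"dy":0,"dz":0,"wx":0,"wy":0,"wz":0},{"dx":0,"dy":0,"dz":0,"wx":0,"wy":0,"wz":0},{"dx":0,"dy":0,"dz":-1,"wx":0,"wy":0,"wz":0},{"dx":0,"dy":0,"dz":-3,"wx":0,"wy":0,"wz":0},{"dx":0,"dy":0,"dz":-7,"wx":0,"wy":0,"wz":0},{"dx":0,"dy":0,"dz":-12,"wx":0,"wy":0,"wz":0},{"dx":-4,"dy":-2,"dz":-13,"wx":0,"wy":0,"wz":0},{"dx":-27.2,"dy":-14.8,"dz":-13,"wx":0,"wy":0,"wz":-1.5},{"dx":-27.2,"dy":-14.8,"dz":-13,"wx":0,"wy":0,"wz":-1.5},{"dx":-27.2,"dy":-14.8,"dz":-13,"wx":0,"wy":0,"wz":-1.5},{"dx":-27.2,"dy":-14.8,"dz":-13,"wx":0,"wy":0,"wz":-1.5},{"dx":-27.2,"dy":-14.8,"dz":-13,"wx":0,"wy":0,"wz":-1.5},{"dx":-27.2,"dy":-14.8,"dz":-13,"wx":0,"wy":0,"wz":-1.5},{"dx":-27.2,"dy":-14.8,"dz":-13,"wx":0,"wy":0,"wz":-1.5},{"dx":-27.2,"dy":-14.8,"dz":-13,"wx":0,"wy":0,"wz":-1.5},{"dx":-27.2,"dy":-14.8,"dz":-13,"wx":0,"wy":0,"wz":-1.5}]' -0.6
python3 - <<'E'
from seg import *
plan(.480,-.1055,0,1.5)
P=shot('top','pics/top2.png')
P=shot('wrist','pics/w7.png')
a=np.load('pics/top2.npz')['im'][130:250,200:370]; b=np.load('pics/w7.npz')['im'][40:340,100:420]
a=cv2.resize(a,None,fx=2.4,fy=2.4,interpolation=cv2.INTER_CUBIC); b=cv2.resize(b,None,fx=1.2,fy=1.2)
h=max(a.shape[0],b.shape[0]); f=lambda i:np.pad(i,((0,h-i.shape[0]),(0,0),(0,0)))
cv2.imwrite('pics/c7.png',np.hstack([f(a),f(b)])[:,:,::-1])
E
```

```text
time: 12.9
tcp_pos: [0.6278, 0.1664, -0.0268]
tool_rot: [0.0, 0.707, 0.707, 0.0]
ft_force: [-0.5, -1.1, 4.7]
width: 0.287
time: 14.7
tcp_pos: [0.4802, -0.105, 0.1028]
tool_rot: [0.0, 0.697, 0.717, 0.0]
ft_force: [-0.3, 0.4, -0.3]
width: 0.802
t 14.7 tcp [ 0.4802 -0.105   0.1028] yaw 1.6 w 0.802 F [-0.3  0.4 -0.3]
 d [-0.05 -0.02 10.28]  w [ 0.02 -0.    0.11]
```

View pics/c7.png

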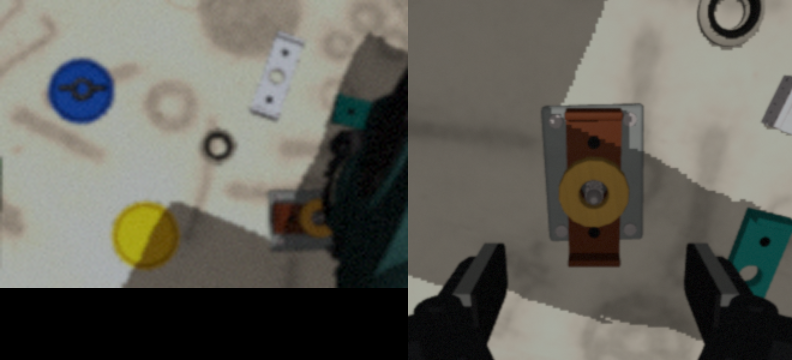

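The nut is centred on the blue mat, and the spacer is still on the stud. Next is the spacer.

```bash
python3 -m creep '[{"dx":0,"dy":0,"dz":4,"wx":0,"wy":0,"wz":0},{"dx":-0.05,"dy":0,"dz":8,"wx":0,"wy":0,"wz":0},{"dx":-0.05,"dy":0,"dz":9.5,"wx":0,"wy":0,"wz":0},{"dx":-0.05,"dy":0,"dz":10.3,"wx":0,"wy":0,"wz":0},{"dx":-0.05,"dy":0,"dz":10.3,"wx":0,"wy":0,"wz":0}]' && python3 -m creep '[{"dx":0,"dy":0,"dz":0,"wx":0,"wy":0,"wz":0},{"dx":0,"dy":0,"dz":0,"wx":0,"wy":0,"wz":0},{"dx":0,"dy":0,"dz":0,"wx":0,"wy":0,"wz":0},{"dx":0,"dy":0,"dz":0,"wx":0,"wy":0,"wz":0},{"dx":0,"dy":0,"dz":0,"wx":0,"wy":0,"wz":0},{"dx":0,"dy":0,"dz":0,"wx":0,"wy":0,"wz":0}]' 1 30
python3 -c "
from h import *
plan(.457,.086,.09,0)"
```

```text
time: 15.3
tcp_pos: [0.4796, -0.1058, -0.0009]
tool_rot: [-0.001, 0.697, 0.717, -0.0]
ft_force: [-0.8, 0.3, 0.1]
width: 0.801
time: 15.9
tcp_pos: [0.4805, -0.1065, 0.0008]
tool_rot: [0.001, 0.697, 0.717, 0.001]
ft_force: [0.2, 1.7, 6.5]
width: 0.5
t 15.9 tcp [ 0.4805 -0.1065  0.0008] yaw 1.6 w 0.5 F [0.2 1.7 6.5]
 d [19.3  -1.81 -8.93]  w [0.12 0.04 1.56]
```

```bash
python3 -m creep '[{"dx":0,"dy":0,"dz":-0.5,"wx":0,"wy":0,"wz":0},{"dx":0,"dy":0,"dz":-2,"wx":0,"wy":0,"wz":0},{"dx":0,"dy":0,"dz":-6,"wx":0,"wy":0,"wz":0},{"dx":3,"dy":0,"dz":-8.9,"wx":0,"wy":0,"wz":0},{"dx":7,"dy":-0.7,"dz":-8.9,"wx":0,"wy":0,"wz":0},{"dx":12,"dy":-1.2,"dz":-8.9,"wx":0,"wy":0,"wz":1.5},{"dx":16,"dy":-1.6,"dz":-8.9,"wx":0,"wy":0,"wz":1.5},{"dx":19.3,"dy":-1.8,"dz":-8.9,"wx":0,"wy":0,"wz":1.5},{"dx":19.3,"dy":-1.8,"dz":-8.9,"wx":0,"wy":0,"wz":1.5},{"dx":19.3,"dy":-1.8,"dz":-8.9,"wx":0,"wy":0,"wz":1.5}]'
python3 - <<'E'
from seg import *
P=shot('wrist','pics/w8.png')
im=np.load('pics/w8.npz')['im']; hsv=cv2.cvtColor(im,cv2.COLOR_RGB2HSV)
for near,r,z in (((256,180),75,.003),((256,275),45,.09+.0352+.012)):
    c=blob(hsv,[18,120,30],[36,255,255],near,r); p=(np.array([ray(P,u,v,z)[:2] for u,v in c])*1000).astype(np.float32); print(len(c),c.min(0),c.max(0),cv2.minEnclosingCircle(p))
    if z<.01: # circle through the far arc only
        a=p[p[:,1]>p[:,1].max()-35]; A=np.c_[2*a,np.ones(len(a))]; s=np.linalg.lstsq(A,(a**2).sum(1),rcond=None)[0]; print('fit',s[:2],np.sqrt(s[2]+s[:2]@s[:2]))
plan(.457,.086,-.030,0)
E
```

```text
time: 16.9
tcp_pos: [0.4566, 0.0865, 0.0892]
tool_rot: [0.0, 0.706, 0.708, 0.0]
ft_force: [0.0, 0.1, -0.6]
width: 0.498
335 [210. 140.] [305. 254.] ((457.37115478515625, 74.7577896118164), 51.33972930908203)
fit [458.30020001  86.89285235] 38.85800135486632
247 [211. 230.] [301. 314.] ((457.2098388671875, 86.49836730957031), 20.460567474365234)
t 16.95 tcp [0.4567 0.0859 0.0891] yaw 0.1 w 0.498 F [-0.1 -0.3 -0.7]
 d [ 0.02  0.02 11.91]  w [0.05 0.02 0.07]
```

View pics/w8.png

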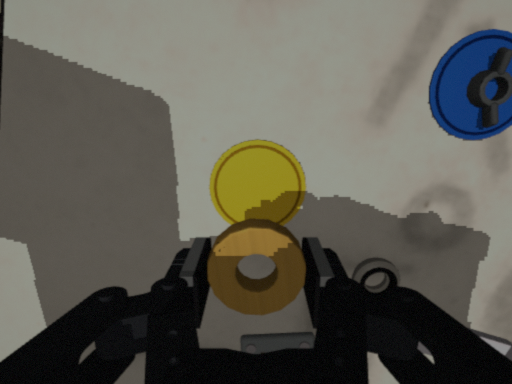

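The spacer is held flat over the yellow mat (mat centre fit 458.3, 86.9 mm), and the nut is centred on blue. I'll lower it and release.

```bash
python3 -m creep '[{"dx":0.1,"dy":0.15,"dz":4,"wx":0,"wy":0,"wz":0},{"dx":0.1,"dy":0.15,"dz":8,"wx":0,"wy":0,"wz":0},{"dx":0.1,"dy":0.15,"dz":10.5,"wx":0,"wy":0,"wz":0},{"dx":0.1,"dy":0.15,"dz":11.5,"wx":0,"wy":0,"wz":0},{"dx":0.1,"dy":0.15,"dz":11.8,"wx":0,"wy":0,"wz":0},{"dx":0.1,"dy":0.15,"dz":12,"wx":0,"wy":0,"wz":0},{"dx":0.1,"dy":0.15,"dz":12.1,"wx":0,"wy":0,"wz":0},{"dx":0.1,"dy":0.15,"dz":12.1,"wx":0,"wy":0,"wz":0}]'
```

```text
time: 17.75
tcp_pos: [0.4574, 0.086, -0.029]
tool_rot: [0.001, 0.707, 0.707, -0.0]
ft_force: [-27.0, -4.7, 76.6]
width: 0.496
```

```bash
python3 -m creep '[{"dx":0,"dy":0,"dz":-0.2,"wx":0,"wy":0,"wz":0},{"dx":0,"dy":0,"dz":-0.35,"wx":0,"wy":0,"wz":0},{"dx":0,"dy":0,"dz":-0.35,"wx":0,"wy":0,"wz":0}]'
```

```text
time: 18.05
tcp_pos: [0.4589, 0.0866, -0.028]
tool_rot: [0.001, 0.707, 0.707, 0.001]
ft_force: [-0.1, 0.0, -0.8]
width: 0.494
```

```bash
python3 -m creep '[{"dx":0,"dy":0,"dz":0,"wx":0,"wy":0,"wz":0},{"dx":0,"dy":0,"dz":0,"wx":0,"wy":0,"wz":0},{"dx":0,"dy":0,"dz":0,"wx":0,"wy":0,"wz":0},{"dx":0,"dy":0,"dz":-1,"wx":0,"wy":0,"wz":0},{"dx":0,"dy":0,"dz":-4,"wx":0,"wy":0,"wz":0},{"dx":0,"dy":0,"dz":-8,"wx":0,"wy":0,"wz":0},{"dx":0,"dy":0,"dz":-12,"wx":0,"wy":0,"wz":0},{"dx":-4,"dy":0.5,"dz":-13,"wx":0,"wy":0,"wz":-2},{"dx":-9,"dy":1,"dz":-13,"wx":0,"wy":0,"wz":-2},{"dx":-14,"dy":1.5,"dz":-13,"wx":0,"wy":0,"wz":-2},{"dx":-19.2,"dy":2.1,"dz":-13,"wx":0,"wy":0,"wz":-2},{"dx":-19.2,"dy":2.1,"dz":-13,"wx":0,"wy":0,"wz":-2},{"dx":-19.2,"dy":2.1,"dz":-13,"wx":0,"wy":0,"wz":-2}]' -0.2
python3 - <<'E'
from seg import *
plan(.480,-.1055,-.006,2)
P=shot('wrist','pics/w9.png',crop=(130,60,390,330),scale=2.2)
T=shot('top','pics/top3.png')
D=np.load('pics/top3.npz'); hsv=cv2.cvtColor(D['im'],cv2.COLOR_RGB2HSV)
c=blob(hsv,[10,60,20],[24,255,255],(260,227),28); p=(np.array([ray(T,u,v,.015)[:2] for u,v in c])*1000).astype(np.float32); print(cv2.minEnclosingCircle(p))
c=blob(hsv,[20,120,30],[35,255,255],(260,227),45); p=(np.array([ray(T,u,v,.003)[:2] for u,v in c])*1000).astype(np.float32); print(cv2.minEnclosingCircle(p))
E
```

```text
time: 19.35
tcp_pos: [0.479, -0.1059, 0.1014]
tool_rot: [-0.0, 0.695, 0.719, 0.0]
ft_force: [0.0, 0.1, 0.1]
width: 0.602
t 19.35 tcp [ 0.479  -0.1059  0.1014] yaw 1.9 w 0.602 F [0.  0.1 0.1]
 d [ 0.03  0.11 10.74]  w [-0.   -0.   -0.09]
((451.537109375, 76.11595916748047), 39.876068115234375)
((456.1798400878906, 85.10497283935547), 39.23508071899414)
```

View pics/w9.png

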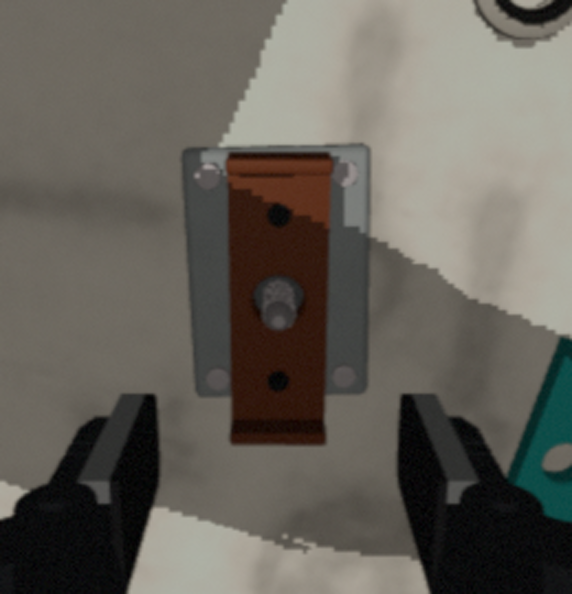

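```bash
python3 -m creep '[{"dx":0,"dy":0.1,"dz":4,"wx":0,"wy":0,"wz":0},{"dx":0,"dy":0.1,"dz":8,"wx":0,"wy":0,"wz":0},{"dx":0,"dy":0.1,"dz":9.7,"wx":0,"wy":0,"wz":0},{"dx":0,"dy":0.1,"dz":10.4,"wx":0,"wy":0,"wz":0},{"dx":0,"dy":0.1,"dz":10.4,"wx":0,"wy":0,"wz":0}]' && python3 -m creep '[{"dx":0,"dy":0,"dz":0,"wx":0,"wy":0,"wz":0},{"dx":0,"dy":0,"dz":0,"wx":0,"wy":0,"wz":0},{"dx":0,"dy":0,"dz":0,"wx":0,"wy":0,"wz":0},{"dx":0,"dy":0,"dz":0,"wx":0,"wy":0,"wz":0},{"dx":0,"dy":0,"dz":0,"wx":0,"wy":0,"wz":0},{"dx":0,"dy":0,"dz":0,"wx":0,"wy":0,"wz":0}]' 1 45
python3 - <<'E'
from seg import *
D=np.load('pics/w9.npz'); P={k:D[k] for k in D.files}
r=lambda U,V,z:ray(P,(U+.5)/2.2-.5+130,(V+.5)/2.2-.5+60,z)*1000
q=np.array([r(U,V,.008)[:2] for U,V in((184,150),(370,146),(366,390),(197,393))]); print(q.round(1),q.mean(0))
d=(q[0]+q[1]-q[2]-q[3]); print('base yaw',np.degrees(np.arctan2(d[1],d[0])), np.degrees(np.arctan2(*(q[1]+q[2]-q[0]-q[3])[::-1])))
print('tip',r(279,318,.058))
plan(.470,.305,.08,90)
E
```

```text
time: 19.95
tcp_pos: [0.4799, -0.1037, -0.003]
tool_rot: [-0.0, 0.694, 0.72, -0.0]
ft_force: [-0.1, 0.4, -0.1]
width: 0.6
time: 20.55
tcp_pos: [0.4809, -0.1047, -0.0016]
tool_rot: [0.001, 0.694, 0.72, 0.001]
ft_force: [-0.3, 3.6, 4.4]
width: 0.382
[[ 444.   -59.2]
 [ 511.5  -55.5]
 [ 516.6 -151.8]
 [ 448.8 -155.4]] [ 480.19943844 -105.46258474]
base yaw 92.94954798809853 3.047942354426196
tip [ 479.99102101 -105.44766891   58.        ]
t 20.55 tcp [ 0.4809 -0.1047 -0.0016] yaw 2.1 w 0.382 F [-0.3  3.6  4.4]
 d [40.98  0.41 -8.16]  w [  0.09   0.1  -87.93]
```

```bash
python3 -m creep '[{"dx":0,"dy":0,"dz":-0.5,"wx":0,"wy":0,"wz":0},{"dx":0,"dy":0,"dz":-3,"wx":0,"wy":0,"wz":0},{"dx":0,"dy":0,"dz":-7,"wx":0,"wy":0,"wz":0},{"dx":3,"dy":0,"dz":-10,"wx":0,"wy":0,"wz":-4},{"dx":7,"dy":0,"dz":-10,"wx":0,"wy":0,"wz":-12},{"dx":11,"dy":0,"dz":-10,"wx":0,"wy":0,"wz":-20},{"dx":15,"dy":0,"dz":-10,"wx":0,"wy":0,"wz":-28},{"dx":19,"dy":0,"dz":-10,"wx":0,"wy":0,"wz":-36},{"dx":23,"dy":0,"dz":-10,"wx":0,"wy":0,"wz":-44},{"dx":27,"dy":0,"dz":-10,"wx":0,"wy":0,"wz":-52},{"dx":31,"dy":0,"dz":-10,"wx":0,"wy":0,"wz":-60},{"dx":35,"dy":0.2,"dz":-10,"wx":0,"wy":0,"wz":-68},{"dx":38,"dy":0.4,"dz":-10,"wx":0,"wy":0,"wz":-76},{"dx":41,"dy":0.4,"dz":-10,"wx":0,"wy":0,"wz":-84},{"dx":41,"dy":0.4,"dz":-10,"wx":0,"wy":0,"wz":-88},{"dx":41,"dy":0.4,"dz":-10,"wx":0,"wy":0,"wz":-88},{"dx":41,"dy":0.4,"dz":-10,"wx":0,"wy":0,"wz":-88},{"dx":41,"dy":0.4,"dz":-10,"wx":0,"wy":0,"wz":-88}]'
python3 - <<'E'
from seg import *
plan(.470,.305,-.022,90)
P=shot('wrist','pics/w10.png',scale=1.3)
T=shot('top','pics/top4.png')
def spacer(fn):
    D=np.load(fn); im=D['im'][205:250,238:283]; return im
E
```

```text
time: 22.35
tcp_pos: [0.4696, 0.3045, 0.0975]
tool_rot: [0.0, 0.001, 1.0, 0.0]
ft_force: [0.0, -0.1, -1.2]
width: 0.38
t 22.35 tcp [0.4696 0.3045 0.0975] yaw 89.9 w 0.38 F [ 0.  -0.1 -1.2]
 d [-0.04  0.05 11.95]  w [ 0.    0.02 -0.1 ]
```

View pics/w10.png

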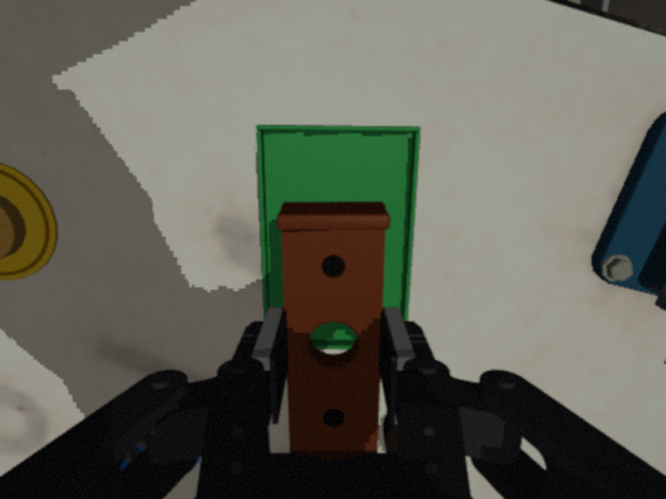

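Run:
```python
from seg import *
D=np.load('pics/w10.npz'); P={k:D[k] for k in D.files}
r=lambda U,V,z:(ray(P,(U+.5)/1.3-.5,(V+.5)/1.3-.5,z)*1000).round(1)
for U,V in((257,126),(420,127),(265,300),(408,310)): print(r(U,V,.013))
print('bracket hole',r(333,337,.0975+.0276+.010),'lip end',r(334,204,.0975+.0276+.021))
```

```text
[399.1 261.3  13. ]
[399.8 355.7  13. ]
[508.1 260.7  13. ]
[515.4 354.4  13. ]
bracket hole [469.3 305.2 135.1] lip end [420.  305.5 146.1]
```

```bash
python3 -m creep '[{"dx":-0.2,"dy":0.25,"dz":4,"wx":0,"wy":0,"wz":0.3},{"dx":-0.2,"dy":0.25,"dz":8,"wx":0,"wy":0,"wz":0.3},{"dx":-0.2,"dy":0.25,"dz":10.5,"wx":0,"wy":0,"wz":0.3},{"dx":-0.2,"dy":0.25,"dz":11.5,"wx":0,"wy":0,"wz":0.3},{"dx":-0.2,"dy":0.25,"dz":11.9,"wx":0,"wy":0,"wz":0.3},{"dx":-0.2,"dy":0.25,"dz":12.1,"wx":0,"wy":0,"wz":0.3},{"dx":-0.2,"dy":0.25,"dz":12.1,"wx":0,"wy":0,"wz":0.3}]'
```

```text
time: 23.15
tcp_pos: [0.4721, 0.3078, -0.023]
tool_rot: [0.001, 0.002, 1.0, 0.0]
ft_force: [-0.0, -0.4, -1.6]
width: 0.379
```

```bash
python3 -m creep '[{"dx":0,"dy":0,"dz":0.1,"wx":0,"wy":0,"wz":0},{"dx":0,"dy":0,"dz":0.2,"wx":0,"wy":0,"wz":0},{"dx":0,"dy":0,"dz":0.2,"wx":0,"wy":0,"wz":0}]' && python3 -m creep '[{"dx":0,"dy":0,"dz":0,"wx":0,"wy":0,"wz":0},{"dx":0,"dy":0,"dz":0,"wx":0,"wy":0,"wz":0},{"dx":0,"dy":0,"dz":0,"wx":0,"wy":0,"wz":0},{"dx":0,"dy":0,"dz":-1,"wx":0,"wy":0,"wz":0},{"dx":0,"dy":0,"dz":-4,"wx":0,"wy":0,"wz":0},{"dx":0,"dy":0,"dz":-8,"wx":0,"wy":0,"wz":0},{"dx":0,"dy":0,"dz":-12.5,"wx":0,"wy":0,"wz":0},{"dx":-2,"dy":-4,"dz":-12.5,"wx":0,"wy":0,"wz":3},{"dx":-17.5,"dy":-37.3,"dz":-12.5,"wx":0,"wy":0,"wz":18},{"dx":-17.5,"dy":-37.3,"dz":-12.5,"wx":0,"wy":0,"wz":18},{"dx":-17.5,"dy":-37.3,"dz":-12.5,"wx":0,"wy":0,"wz":18},{"dx":-17.5,"dy":-37.3,"dz":-12.5,"wx":0,"wy":0,"wz":18},{"dx":-17.5,"dy":-37.3,"dz":-12.5,"wx":0,"wy":0,"wz":18},{"dx":-17.5,"dy":-37.3,"dz":-12.5,"wx":0,"wy":0,"wz":18},{"dx":-17.5,"dy":-37.3,"dz":-12.5,"wx":0,"wy":0,"wz":18},{"dx":-17.5,"dy":-37.3,"dz":-12.5,"wx":0,"wy":0,"wz":18},{"dx":-17.5,"dy":-37.3,"dz":-12.5,"wx":0,"wy":0,"wz":18},{"dx":-17.5,"dy":-37.3,"dz":-12.5,"wx":0,"wy":0,"wz":18}]' 0.05
python3 - <<'E'
from seg import *
plan(.4467,-.065,-.027,71.7)
P=shot('wrist','pics/w11.png'); T=shot('top','pics/top5.png')
b=np.load('pics/w11.npz')['im'][50:350,90:430]; a=np.load('pics/top5.npz')['im'][140:270,150:300]
a=cv2.resize(a,None,fx=2.3,fy=2.3,interpolation=cv2.INTER_CUBIC); b=cv2.resize(b,None,fx=1.3,fy=1.3)
h=max(a.shape[0],b.shape[0]); f=lambda i:np.pad(i,((0,h-i.shape[0]),(0,0),(0,0)))
cv2.imwrite('pics/c11.png',np.hstack([f(b),f(a)])[:,:,::-1])
E
```

```text
time: 23.45
tcp_pos: [0.4721, 0.3079, -0.0246]
tool_rot: [0.001, 0.002, 1.0, 0.0]
ft_force: [-2.7, -1.6, 13.0]
width: 0.379
time: 25.25
tcp_pos: [0.6444, -0.0655, 0.0993]
tool_rot: [-0.0, 0.159, 0.987, 0.0]
ft_force: [-0.6, 0.4, -0.1]
width: 0.478
t 25.25 tcp [ 0.6444 -0.0655  0.0993] yaw 71.7 w 0.478 F [-0.6  0.4 -0.1]
 d [18.78 -6.14 12.64]  w [ 0.01 -0.03  0.04]
```

View pics/c11.png

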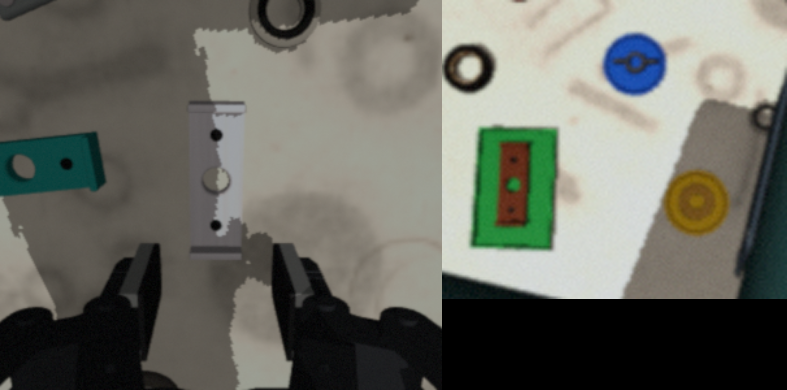

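The rusty bracket lies in the tray, and the spacer and nut are centred on their mats. The new bracket lies aligned between the fingers, hole at (216,180).

Run:
```python
from seg import *
D=np.load('pics/w11.npz'); P={k:D[k] for k in D.files}
r=lambda U,V,z:(ray(P,(U+.5)/1.3-.5+90,(V+.5)/1.3-.5+50,z)*1000).round(1)
h=r(216,180,.010); a=r(217,102,.021); b=r(216,248,.021); print(h,a,b,(a+b)/2,np.degrees(np.arctan2(*(a-b)[1::-1])))
h=(a+b)[:2]/2000
plan(h[0],h[1],-.0285,71.7)
```

```text
[646.9 -65.5  10. ] [599.3 -49.2  21. ] [687.1 -78.8  21. ] [643.2 -64.   21. ] 161.36950320080715
t 25.35 tcp [ 0.6443 -0.0647  0.0994] yaw 71.8 w 0.481 F [-0.7  0.4  0.3]
 d [ 0.12  0.03 12.79]  w [ 0.01 -0.01  0.12]
```

```bash
python3 -m creep '[{"dx":-0.25,"dy":0,"dz":4,"wx":0,"wy":0,"wz":0},{"dx":-0.25,"dy":0,"dz":8,"wx":0,"wy":0,"wz":0},{"dx":-0.25,"dy":0,"dz":11,"wx":0,"wy":0,"wz":0},{"dx":-0.25,"dy":0,"dz":12,"wx":0,"wy":0,"wz":0.3},{"dx":-0.25,"dy":0,"dz":12.45,"wx":0,"wy":0,"wz":0.3},{"dx":-0.25,"dy":0,"dz":12.45,"wx":0,"wy":0,"wz":0.3}]' && python3 -m creep '[{"dx":0,"dy":0,"dz":0,"wx":0,"wy":0,"wz":0},{"dx":0,"dy":0,"dz":0,"wx":0,"wy":0,"wz":0},{"dx":0,"dy":0,"dz":0,"wx":0,"wy":0,"wz":0},{"dx":0,"dy":0,"dz":0,"wx":0,"wy":0,"wz":0},{"dx":0,"dy":0,"dz":0,"wx":0,"wy":0,"wz":0}]' 1 45
python3 -c "
from h import *
plan(.4801,-.1055,.08,3)"
```

```text
time: 25.95
tcp_pos: [0.6476, -0.0665, -0.0245]
tool_rot: [0.001, 0.161, 0.987, -0.0]
ft_force: [1.2, -0.3, 0.2]
width: 0.475
time: 26.45
tcp_pos: [0.6481, -0.0669, -0.0237]
tool_rot: [0.001, 0.161, 0.987, 0.0]
ft_force: [-1.3, 3.1, 6.5]
width: 0.374
t 26.45 tcp [ 0.6481 -0.0669 -0.0237] yaw 71.5 w 0.374 F [-1.3  3.1  6.5]
 d [ 14.68  -8.99 -10.41]  w [ 0.12  0.1  68.46]
```

```bash
python3 -m creep '[{"dx":0,"dy":0,"dz":-0.5,"wx":0,"wy":0,"wz":0},{"dx":0,"dy":0,"dz":-3,"wx":0,"wy":0,"wz":0},{"dx":0,"dy":0,"dz":-7,"wx":0,"wy":0,"wz":0},{"dx":0,"dy":0,"dz":-10.4,"wx":0,"wy":0,"wz":5},{"dx":2,"dy":-1,"dz":-10.4,"wx":0,"wy":0,"wz":12},{"dx":5,"dy":-3,"dz":-10.4,"wx":0,"wy":0,"wz":20},{"dx":8,"dy":-5,"dz":-10.4,"wx":0,"wy":0,"wz":28},{"dx":11,"dy":-7,"dz":-10.4,"wx":0,"wy":0,"wz":36},{"dx":13,"dy":-8,"dz":-10.4,"wx":0,"wy":0,"wz":44},{"dx":14.7,"dy":-9,"dz":-10.4,"wx":0,"wy":0,"wz":52},{"dx":14.7,"dy":-9,"dz":-10.4,"wx":0,"wy":0,"wz":60},{"dx":14.7,"dy":-9,"dz":-10.4,"wx":0,"wy":0,"wz":68.5},{"dx":14.7,"dy":-9,"dz":-10.4,"wx":0,"wy":0,"wz":68.5},{"dx":14.7,"dy":-9,"dz":-10.4,"wx":0,"wy":0,"wz":68.5}]'
python3 - <<'E'
from seg import *
plan(.4801,-.1055,.01,3)
P=shot('wrist','pics/w12.png',crop=(130,80,390,384),scale=1.9)
E
```

```text
time: 27.85
tcp_pos: [0.4794, -0.1057, 0.0791]
tool_rot: [0.0, 0.687, 0.727, 0.0]
ft_force: [1.6, -0.2, -1.7]
width: 0.369
t 27.85 tcp [ 0.4794 -0.1057  0.0791] yaw 3.2 w 0.369 F [ 1.6 -0.2 -1.7]
 d [0.01 0.07 6.91]  w [0.04 0.02 0.2 ]
```

View pics/w12.png

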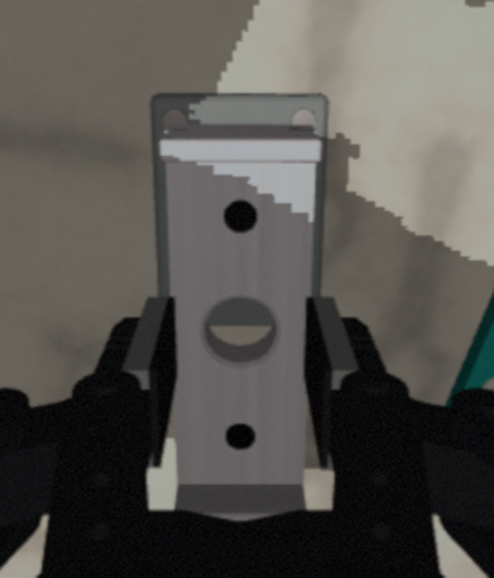

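The bracket is held level and aligned with the base, top hole rim centred at (240,329). I'll work out the offset to the stud.

Run:
```python
from seg import *
D=np.load('pics/w12.npz'); P={k:D[k] for k in D.files}
r=lambda U,V,z:(ray(P,(U+.5)/1.9-.5+130,(V+.5)/1.9-.5+80,z)*1000).round(1)
h=r(240,329,.1128); print(h, r(240,216,.1128),r(240,436,.1128), r(206,329,.1128)-r(275,329,.1128), r(241,141,.1238))
o=readout.get_obs()['tcp_pos']; off=h[:2]/1000-o[:2]; print(off)
plan(.4801-off[0],-.1055-off[1],.0035,3)
```

```text
[ 479.9 -102.9  112.8] [478.3 -73.9 112.8] [ 481.6 -133.7  112.8] [-16.9  -0.9   0. ] [477.4 -54.4 123.8]
[0.00053305 0.00268541]
t 27.9 tcp [ 0.4794 -0.1056  0.0789] yaw 3.2 w 0.374 F [-0.4  0.6 -1.2]
 d [-0.26  0.    7.54]  w [0.02 0.02 0.2 ]
```

```bash
python3 -m creep '[{"dx":-0.22,"dy":0,"dz":2,"wx":0,"wy":0,"wz":0.2},{"dx":-0.22,"dy":0,"dz":3.5,"wx":0,"wy":0,"wz":0.2},{"dx":-0.22,"dy":0,"dz":3.8,"wx":0,"wy":0,"wz":0.2},{"dx":-0.22,"dy":0,"dz":4.4,"wx":0,"wy":0,"wz":0.2},{"dx":-0.22,"dy":0,"dz":5,"wx":0,"wy":0,"wz":0.2},{"dx":-0.22,"dy":0,"dz":5.5,"wx":0,"wy":0,"wz":0.2},{"dx":-0.22,"dy":0,"dz":5.5,"wx":0,"wy":0,"wz":0.2}]'
```

```text
time: 28.6
tcp_pos: [0.4791, -0.1076, 0.0232]
tool_rot: [-0.0, 0.69, 0.724, -0.0]
ft_force: [-0.3, 0.1, -0.9]
width: 0.375
```

```bash
python3 -m creep '[{"dx":0,"dy":0.05,"dz":0.7,"wx":0,"wy":0,"wz":-0.3},{"dx":0,"dy":0.05,"dz":1.4,"wx":0,"wy":0,"wz":-0.3},{"dx":0,"dy":0.05,"dz":1.8,"wx":0,"wy":0,"wz":-0.3},{"dx":0,"dy":0.05,"dz":2,"wx":0,"wy":0,"wz":-0.3},{"dx":0,"dy":0.05,"dz":2,"wx":0,"wy":0,"wz":-0.3}]'
```

```text
time: 29.1
tcp_pos: [0.4796, -0.1076, 0.0033]
tool_rot: [-0.0, 0.688, 0.726, -0.0]
ft_force: [0.7, -0.0, -1.4]
width: 0.371
```

```bash
python3 -m creep '[{"dx":0,"dy":0,"dz":0.1,"wx":0,"wy":0,"wz":0},{"dx":0,"dy":0,"dz":0.15,"wx":0,"wy":0,"wz":0},{"dx":0,"dy":0,"dz":0.15,"wx":0,"wy":0,"wz":0}]' && python3 -m creep '[{"dx":0,"dy":0,"dz":0,"wx":0,"wy":0,"wz":0},{"dx":0,"dy":0,"dz":0,"wx":0,"wy":0,"wz":0},{"dx":0,"dy":0,"dz":0,"wx":0,"wy":0,"wz":0},{"dx":0,"dy":0,"dz":-0.5,"wx":0,"wy":0,"wz":0},{"dx":0,"dy":0,"dz":-3,"wx":0,"wy":0,"wz":0},{"dx":0,"dy":0,"dz":-7,"wx":0,"wy":0,"wz":0},{"dx":0,"dy":0,"dz":-10,"wx":0,"wy":0,"wz":0},{"dx":4,"dy":0,"dz":-10,"wx":0,"wy":0,"wz":0},{"dx":9,"dy":-0.3,"dz":-10,"wx":0,"wy":0,"wz":0},{"dx":14,"dy":-0.7,"dz":-10,"wx":0,"wy":0,"wz":0},{"dx":19.5,"dy":-1.07,"dz":-10,"wx":0,"wy":0,"wz":0},{"dx":19.5,"dy":-1.07,"dz":-10,"wx":0,"wy":0,"wz":0},{"dx":19.5,"dy":-1.07,"dz":-10,"wx":0,"wy":0,"wz":0}]' -0.25
python3 - <<'E'
from seg import *
T=shot('top','pics/top6.png'); P=shot('wrist','pics/w13.png')
im=np.load('pics/w13.npz')['im']; hsv=cv2.cvtColor(im,cv2.COLOR_RGB2HSV)
u,v=proj(P,(.458,.087,.015)); print(u,v)
c=blob(hsv,[12,100,20],[36,255,255],(u,v),90); p=(np.array([ray(P,a,b,.003)[:2] for a,b in c])*1000).astype(np.float32); print(cv2.minEnclosingCircle(p))
for z,rr in((.015,.022),):
  g=cv2.cvtColor(im,cv2.COLOR_RGB2GRAY)
  print([hsv[int(v),int(u+k)].tolist() for k in range(-50,51,7)])
plan(.4588,.0867,-.0255,3)
E
```

```text
time: 29.4
tcp_pos: [0.48, -0.1078, 0.0024]
tool_rot: [0.0, 0.688, 0.726, 0.0]
ft_force: [-1.0, 0.1, 2.4]
width: 0.371
time: 30.7
tcp_pos: [0.4585, 0.0875, 0.1024]
tool_rot: [0.0, 0.687, 0.727, 0.0]
ft_force: [0.2, -0.7, -0.7]
width: 0.626
254.12253417472084 186.71900281079863
((458.5237731933594, 86.59765625), 39.804283142089844)
[[38, 19, 149], [27, 199, 146], [27, 201, 146], [27, 209, 145], [20, 166, 144], [20, 166, 143], [22, 203, 84], [27, 203, 146], [27, 206, 146], [20, 170, 114], [20, 166, 140], [19, 175, 118], [27, 204, 146], [22, 238, 106], [30, 21, 146]]
t 30.8 tcp [0.459  0.0857 0.1023] yaw 3.0 w 0.629 F [-0.2  0.1  0.1]
 d [ 0.1  -0.02 12.78]  w [0.02 0.02 0.03]
```

```bash
python3 - <<'E'
from seg import *
D=np.load('pics/w13.npz'); P={k:D[k] for k in D.files}; hsv=cv2.cvtColor(D['im'],cv2.COLOR_RGB2HSV)
c=blob(hsv,[15,100,90],[23,190,255],(254,187),30); p=(np.array([ray(P,a,b,.015)[:2] for a,b in c])*1000).astype(np.float32); print(cv2.minEnclosingCircle(p),cv2.minAreaRect(p))
E
python3 -m creep '[{"dx":0,"dy":0,"dz":4,"wx":0,"wy":0,"wz":0},{"dx":0,"dy":0,"dz":8,"wx":0,"wy":0,"wz":0},{"dx":0,"dy":0,"dz":11,"wx":0,"wy":0,"wz":0},{"dx":0,"dy":0,"dz":12.4,"wx":0,"wy":0,"wz":0},{"dx":0,"dy":0,"dz":12.7,"wx":0,"wy":0,"wz":0},{"dx":0,"dy":0,"dz":12.7,"wx":0,"wy":0,"wz":0}]' && python3 -m creep '[{"dx":0,"dy":0,"dz":0,"wx":0,"wy":0,"wz":0},{"dx":0,"dy":0,"dz":0,"wx":0,"wy":0,"wz":0},{"dx":0,"dy":0,"dz":0,"wx":0,"wy":0,"wz":0},{"dx":0,"dy":0,"dz":0,"wx":0,"wy":0,"wz":0},{"dx":0,"dy":0,"dz":0,"wx":0,"wy":0,"wz":0}]' 1 30
python3 -c "
from h import *
plan(.4801,-.1055,.08,3)"
```

```text
((459.00994873046875, 86.78720092773438), 21.807344436645508) ((459.01617431640625, 87.77542877197266), (42.10219192504883, 40.059730529785156), 4.35800838470459)
time: 31.4
tcp_pos: [0.459, 0.0854, -0.0248]
tool_rot: [-0.0, 0.689, 0.725, -0.0]
ft_force: [-0.0, -0.2, 1.3]
width: 0.624
time: 31.9
tcp_pos: [0.4597, 0.086, -0.0239]
tool_rot: [0.001, 0.688, 0.726, 0.0]
ft_force: [-0.9, -3.1, 8.6]
width: 0.49
t 31.9 tcp [ 0.4597  0.086  -0.0239] yaw 3.0 w 0.49 F [-0.9 -3.1  8.6]
 d [-19.24   1.05 -10.37]  w [0.12 0.06 0.03]
```

```bash
python3 -m creep '[{"dx":0,"dy":0,"dz":-0.5,"wx":0,"wy":0,"wz":0},{"dx":0,"dy":0,"dz":-3,"wx":0,"wy":0,"wz":0},{"dx":0,"dy":0,"dz":-7,"wx":0,"wy":0,"wz":0},{"dx":-2,"dy":0,"dz":-10.4,"wx":0,"wy":0,"wz":0},{"dx":-6,"dy":0.3,"dz":-10.4,"wx":0,"wy":0,"wz":0},{"dx":-10,"dy":0.6,"dz":-10.4,"wx":0,"wy":0,"wz":0},{"dx":-14,"dy":0.9,"dz":-10.4,"wx":0,"wy":0,"wz":0},{"dx":-17,"dy":1.05,"dz":-10.4,"wx":0,"wy":0,"wz":0},{"dx":-19.3,"dy":1.05,"dz":-10.4,"wx":0,"wy":0,"wz":0},{"dx":-19.3,"dy":1.05,"dz":-10.4,"wx":0,"wy":0,"wz":0},{"dx":-19.3,"dy":1.05,"dz":-10.4,"wx":0,"wy":0,"wz":0}]'
python3 - <<'E'
from seg import *
P=shot('wrist','pics/w14.png'); o=readout.get_obs()['tcp_pos']
im=np.load('pics/w14.npz')['im']; hsv=cv2.cvtColor(im,cv2.COLOR_RGB2HSV); zt=o[2]+.0269+.012
u,v=proj(P,(o[0],o[1],zt)); c=blob(hsv,[12,80,20],[36,255,255],(u,v),60); m=np.zeros(im.shape[:2],np.uint8); cv2.fillPoly(m,[c.astype(np.int32)],255)
p=(np.array([ray(P,a,b,zt)[:2] for a,b in c])*1000).astype(np.float32); print(p.min(0),p.max(0)); 
a=p[p[:,1]>p[:,1].max()-18]; A=np.c_[2*a,np.ones(len(a))]; s=np.linalg.lstsq(A,(a**2).sum(1),rcond=None)[0]; print('far arc',s[:2],np.sqrt(s[2]+s[:2]@s[:2]))
# stud/bracket seen in scene and top
plan(.4801,-.1065,.0095,3)
# new bracket in wrist: far lip edge
u,v=proj(P,(.4775,-.0555,.047)); print('lip px',u,v)
S=shot('scene','pics/s14.png',crop=(240,190,380,310),scale=4)
E
```

```text
time: 33.0
tcp_pos: [0.4794, -0.1058, 0.0794]
tool_rot: [0.0, 0.688, 0.725, 0.0]
ft_force: [-0.1, -0.3, 0.3]
width: 0.486
[ 458.61514 -126.06238] [501.2456   -79.950226]
far arc [ 479.78104459 -100.5267645 ] 20.28546074841988
t 33.05 tcp [ 0.4793 -0.1053  0.0794] yaw 3.0 w 0.487 F [-0.9  0.6 -0.1]
 d [-0.13  0.07  6.99]  w [ 0.01 -0.01  0.04]
lip px 256.0763935618648 133.6294632452189
```

```bash
python3 -m creep '[{"dx":-0.11,"dy":0.07,"dz":2,"wx":0,"wy":0,"wz":0},{"dx":-0.11,"dy":0.07,"dz":4,"wx":0,"wy":0,"wz":0},{"dx":-0.11,"dy":0.07,"dz":4.8,"wx":0,"wy":0,"wz":0},{"dx":-0.11,"dy":0.07,"dz":5.4,"wx":0,"wy":0,"wz":0},{"dx":-0.11,"dy":0.07,"dz":6,"wx":0,"wy":0,"wz":0},{"dx":-0.11,"dy":0.07,"dz":6,"wx":0,"wy":0,"wz":0}]' && python3 -m creep '[{"dx":0,"dy":0,"dz":0.4,"wx":0,"wy":0,"wz":0},{"dx":0,"dy":0,"dz":0.7,"wx":0,"wy":0,"wz":0},{"dx":0,"dy":0,"dz":0.9,"wx":0,"wy":0,"wz":0},{"dx":0,"dy":0,"dz":0.95,"wx":0,"wy":0,"wz":0},{"dx":0,"dy":0,"dz":0.95,"wx":0,"wy":0,"wz":0}]'
```

```text
time: 33.7
tcp_pos: [0.4802, -0.1065, 0.0189]
tool_rot: [-0.0, 0.688, 0.726, -0.0]
ft_force: [-0.1, 0.8, -0.7]
width: 0.491
time: 34.2
tcp_pos: [0.4802, -0.1068, 0.0096]
tool_rot: [-0.0, 0.688, 0.726, -0.0]
ft_force: [0.1, -1.0, -1.1]
width: 0.487
```

```bash
python3 -m creep '[{"dx":0,"dy":0,"dz":0.1,"wx":0,"wy":0,"wz":0},{"dx":0,"dy":0,"dz":0.1,"wx":0,"wy":0,"wz":0}]' && python3 -m creep '[{"dx":0,"dy":0,"dz":0,"wx":0,"wy":0,"wz":0},{"dx":0,"dy":0,"dz":0,"wx":0,"wy":0,"wz":0},{"dx":0,"dy":0,"dz":0,"wx":0,"wy":0,"wz":0},{"dx":0,"dy":0,"dz":-0.5,"wx":0,"wy":0,"wz":0},{"dx":0,"dy":0,"dz":-3,"wx":0,"wy":0,"wz":0},{"dx":0,"dy":0,"dz":-7,"wx":0,"wy":0,"wz":0},{"dx":0,"dy":0,"dz":-10,"wx":0,"wy":0,"wz":0},{"dx":4,"dy":2.4,"dz":-10,"wx":0,"wy":0,"wz":3},{"dx":8,"dy":4.9,"dz":-10,"wx":0,"wy":0,"wz":3},{"dx":12,"dy":7.3,"dz":-10,"wx":0,"wy":0,"wz":3},{"dx":16,"dy":9.7,"dz":-10,"wx":0,"wy":0,"wz":3},{"dx":20,"dy":12.2,"dz":-10,"wx":0,"wy":0,"wz":3},{"dx":24,"dy":14.6,"dz":-10,"wx":0,"wy":0,"wz":3},{"dx":26.5,"dy":16.1,"dz":-10,"wx":0,"wy":0,"wz":3},{"dx":26.5,"dy":16.1,"dz":-10,"wx":0,"wy":0,"wz":3},{"dx":26.5,"dy":16.1,"dz":-10,"wx":0,"wy":0,"wz":3}]' -0.25
python3 - <<'E'
from seg import *
plan(.6275,.1663,-.0265,0)
P=shot('wrist','pics/w15.png'); im=np.load('pics/w15.npz')['im']; hsv=cv2.cvtColor(im,cv2.COLOR_RGB2HSV)
u,v=proj(P,(.6275,.1665,.015)); 
m=((hsv[:,:,1]<110)&(hsv[:,:,2]<110)).astype(np.uint8)*255; w=np.zeros_like(m); cv2.circle(w,(int(u),int(v)),42,255,-1); m&=w
n,l,s,c=cv2.connectedComponentsWithStats(m); k=1+np.argmax(s[1:,4]); ys,xs=np.where(l==k)
p=(np.array([ray(P,a,b,.012)[:2] for a,b in zip(xs,ys)])*1000).astype(np.float32); print(len(p),p.mean(0),cv2.minAreaRect(p)); vx,vy,_,_=cv2.fitLine(p,cv2.DIST_L2,0,.01,.01)[:,0]; print(np.degrees(np.arctan2(vy,vx)))
T=shot('top','pics/top7.png',crop=(270,180,390,260),scale=4)
E
```

```text
time: 34.4
tcp_pos: [0.4804, -0.1069, 0.0091]
tool_rot: [0.0, 0.688, 0.726, 0.0]
ft_force: [-2.2, -0.4, 8.5]
width: 0.491
time: 36.0
tcp_pos: [0.6268, 0.1668, 0.1084]
tool_rot: [-0.0, 0.706, 0.708, -0.0]
ft_force: [-0.9, -0.1, 0.7]
width: 0.623
t 36.0 tcp [0.6268 0.1668 0.1084] yaw 0.1 w 0.623 F [-0.9 -0.1  0.7]
 d [-0.04  0.08 13.49]  w [-0.03  0.01  0.11]
668 [628.423   165.49286] ((627.8726196289062, 163.99493408203125), (51.16082000732422, 25.65985870361328), 66.87830352783203)
-89.80502
```

```bash
python3 -m creep '[{"dx":-0.05,"dy":0.1,"dz":4,"wx":0,"wy":0,"wz":0},{"dx":-0.05,"dy":0.1,"dz":8,"wx":0,"wy":0,"wz":0},{"dx":-0.05,"dy":0.1,"dz":11.5,"wx":0,"wy":0,"wz":0},{"dx":-0.05,"dy":0.1,"dz":13,"wx":0,"wy":0,"wz":0},{"dx":-0.05,"dy":0.1,"dz":13.4,"wx":0,"wy":0,"wz":0},{"dx":-0.05,"dy":0.1,"dz":13.4,"wx":0,"wy":0,"wz":0}]' && python3 -m creep '[{"dx":0,"dy":0,"dz":0,"wx":0,"wy":0,"wz":0},{"dx":0,"dy":0,"dz":0,"wx":0,"wy":0,"wz":0},{"dx":0,"dy":0,"dz":0,"wx":0,"wy":0,"wz":0},{"dx":0,"dy":0,"dz":0,"wx":0,"wy":0,"wz":0},{"dx":0,"dy":0,"dz":0,"wx":0,"wy":0,"wz":0},{"dx":0,"dy":0,"dz":0,"wx":0,"wy":0,"wz":0},{"dx":0,"dy":0,"dz":0,"wx":0,"wy":0,"wz":0}]' 1 30
python3 -c "
from h import *
plan(.4801,-.1055,.08,3)"
```

```text
time: 36.7
tcp_pos: [0.6278, 0.1652, -0.025]
tool_rot: [-0.0, 0.707, 0.707, -0.0]
ft_force: [-0.5, -0.5, 0.7]
width: 0.629
time: 37.4
tcp_pos: [0.6288, 0.1658, -0.024]
tool_rot: [0.001, 0.707, 0.707, 0.001]
ft_force: [-0.8, -1.6, 7.1]
width: 0.289
t 37.4 tcp [ 0.6288  0.1658 -0.024 ] yaw 0.0 w 0.289 F [-0.8 -1.6  7.1]
 d [-27.12 -14.86 -10.43]  w [ 0.13  0.01 -2.96]
```

```bash
python3 -m creep '[{"dx":0,"dy":0,"dz":-0.5,"wx":0,"wy":0,"wz":0},{"dx":0,"dy":0,"dz":-3,"wx":0,"wy":0,"wz":0},{"dx":0,"dy":0,"dz":-7,"wx":0,"wy":0,"wz":0},{"dx":-2,"dy":-1,"dz":-10.4,"wx":0,"wy":0,"wz":-3},{"dx":-6,"dy":-3.3,"dz":-10.4,"wx":0,"wy":0,"wz":-3},{"dx":-10,"dy":-5.5,"dz":-10.4,"wx":0,"wy":0,"wz":-3},{"dx":-14,"dy":-7.7,"dz":-10.4,"wx":0,"wy":0,"wz":-3},{"dx":-18,"dy":-9.9,"dz":-10.4,"wx":0,"wy":0,"wz":-3},{"dx":-22,"dy":-12.1,"dz":-10.4,"wx":0,"wy":0,"wz":-3},{"dx":-25,"dy":-13.7,"dz":-10.4,"wx":0,"wy":0,"wz":-3},{"dx":-27.1,"dy":-14.9,"dz":-10.4,"wx":0,"wy":0,"wz":-3},{"dx":-27.1,"dy":-14.9,"dz":-10.4,"wx":0,"wy":0,"wz":-3},{"dx":-27.1,"dy":-14.9,"dz":-10.4,"wx":0,"wy":0,"wz":-3}]'
python3 - <<'E'
from seg import *
o=readout.get_obs()['tcp_pos']; P=shot('wrist','pics/w16.png'); im=np.load('pics/w16.npz')['im']
# dark nut silhouette along the wing line: wing tip extremes, left/right hub
g=cv2.cvtColor(im,cv2.COLOR_RGB2GRAY); z=o[2]+.027
for n,p in (('hub top',(o[0],o[1],z+.014)),('wing+',(o[0]-.0014,o[1]+.027,z+.021)),('wing-',(o[0]+.0014,o[1]-.027,z+.021))): print(n,np.round(proj(P,p),1))
u,v=map(int,proj(P,(o[0],o[1],z+.014))); print('col',list(zip(range(v-50,v+60,3),g[v-50:v+60:3,u].tolist()))); print('row',list(zip(range(u-24,u+25,2),g[v,u-24:u+25:2].tolist())))
plan(.4801,-.1055,.030,3)
E
```

```text
time: 38.7
tcp_pos: [0.4793, -0.1055, 0.0792]
tool_rot: [0.0, 0.688, 0.725, 0.0]
ft_force: [0.6, 0.5, -0.2]
width: 0.288
hub top [254.6 265.8]
wing+ [254.5 214.8]
wing- [254.7 327. ]
col [(215, 24), (218, 30), (221, 31), (224, 38), (227, 36), (230, 35), (233, 34), (236, 33), (239, 33), (242, 34), (245, 34), (248, 33), (251, 72), (254, 109), (257, 109), (260, 107), (263, 99), (266, 62), (269, 63), (272, 26), (275, 21), (278, 23), (281, 19), (284, 35), (287, 35), (290, 34), (293, 36), (296, 37), (299, 36), (302, 36), (305, 38), (308, 36), (311, 39), (314, 36), (317, 35), (320, 37), (323, 145)]
row [(230, 37), (232, 38), (234, 40), (236, 40), (238, 25), (240, 23), (242, 52), (244, 64), (246, 65), (248, 64), (250, 64), (252, 64), (254, 62), (256, 64), (258, 64), (260, 62), (262, 63), (264, 63), (266, 64), (268, 65), (270, 54), (272, 23), (274, 23), (276, 39), (278, 39)]
t 38.75 tcp [ 0.4795 -0.105   0.079 ] yaw 3.0 w 0.288 F [ 0.7 -0.3 -0.4]
 d [-0.05  0.05  4.9 ]  w [0.04 0.01 0.04]
```

```bash
python3 -m creep '[{"dx":-0.1,"dy":0.03,"dz":2,"wx":0,"wy":0,"wz":0},{"dx":-0.1,"dy":0.03,"dz":3.5,"wx":0,"wy":0,"wz":0},{"dx":-0.1,"dy":0.03,"dz":4.2,"wx":0,"wy":0,"wz":0},{"dx":-0.1,"dy":0.03,"dz":4.8,"wx":0,"wy":0,"wz":0},{"dx":-0.1,"dy":0.03,"dz":5.2,"wx":0,"wy":0,"wz":0},{"dx":-0.1,"dy":0.03,"dz":5.2,"wx":0,"wy":0,"wz":0}]'
```

```text
time: 39.35
tcp_pos: [0.4796, -0.106, 0.0265]
tool_rot: [-0.0, 0.688, 0.726, -0.0]
ft_force: [-0.0, 0.3, -0.2]
width: 0.285
```

```bash
python3 -m creep '[{"dx":0,"dy":0,"dz":0.2,"wx":0,"wy":0,"wz":0},{"dx":0,"dy":0,"dz":0.4,"wx":0,"wy":0,"wz":0},{"dx":0,"dy":0,"dz":0.5,"wx":0,"wy":0,"wz":0},{"dx":0,"dy":0,"dz":0.57,"wx":0,"wy":0,"wz":0},{"dx":0,"dy":0,"dz":0.57,"wx":0,"wy":0,"wz":0}]'
```

```text
time: 39.85
tcp_pos: [0.4796, -0.1063, 0.021]
tool_rot: [0.0, 0.688, 0.726, 0.0]
ft_force: [0.2, 0.3, 1.5]
width: 0.283
```

Contact is just starting, so it is seated. I'll release, rise, and check.

```bash
python3 -m creep '[{"dx":0,"dy":0,"dz":0,"wx":0,"wy":0,"wz":0},{"dx":0,"dy":0,"dz":0,"wx":0,"wy":0,"wz":0},{"dx":0,"dy":0,"dz":0,"wx":0,"wy":0,"wz":0},{"dx":0,"dy":0,"dz":0,"wx":0,"wy":0,"wz":0},{"dx":0,"dy":0,"dz":-0.5,"wx":0,"wy":0,"wz":0},{"dx":0,"dy":0,"dz":-3,"wx":0,"wy":0,"wz":0},{"dx":0,"dy":0,"dz":-7,"wx":0,"wy":0,"wz":0},{"dx":0,"dy":0,"dz":-12,"wx":0,"wy":0,"wz":0},{"dx":0,"dy":0,"dz":-14,"wx":0,"wy":0,"wz":0},{"dx":0,"dy":0,"dz":-14,"wx":0,"wy":0,"wz":0},{"dx":0,"dy":0,"dz":-14,"wx":0,"wy":0,"wz":0}]' -0.4
python3 - <<'E'
from seg import *
shot('wrist','pics/w17.png'); shot('scene','pics/s17.png'); shot('top','pics/top8.png')
L=lambda n,y0,y1,x0,x1,s:cv2.resize(np.load(f'pics/{n}.npz')['im'][y0:y1,x0:x1],None,fx=s,fy=s,interpolation=cv2.INTER_CUBIC)
a=L('w17',80,280,160,350,2.2); b=L('top8',120,260,130,370,1.6); c=L('s17',90,300,110,360,1.4)
h=600; W=max(b.shape[1],c.shape[1]); f=lambda i,hh,w:np.pad(i,((0,hh-i.shape[0]),(0,w-i.shape[1]),(0,0)))
cv2.imwrite('pics/c17.png',np.hstack([f(a,h,a.shape[1]),np.vstack([f(b,300,W),f(c,300,W)])])[:,:,::-1])
E
```

```text
time: 40.95
tcp_pos: [0.4795, -0.1062, 0.1608]
tool_rot: [0.0, 0.688, 0.726, 0.0]
ft_force: [-0.0, -0.5, -0.6]
width: 0.7
```

View pics/c17.png

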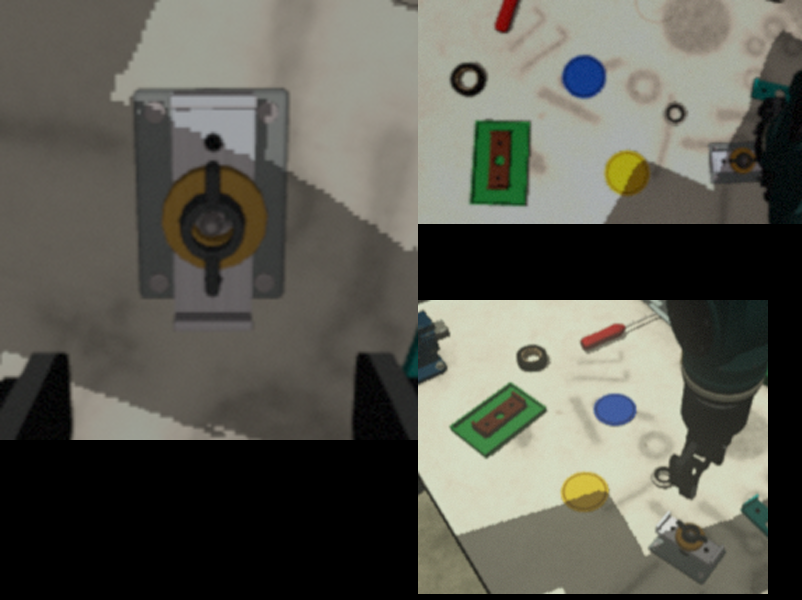

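The new bracket lies flat and in line with the base, the spacer and nut sit on the stud, and the mats are empty. The rusty bracket is in the tray, and the tape roll and cup haven't moved. I'm handing in.

```bash
python3 -c "
from workcell import job_done
print(job_done())"
```

```text
the job is handed in; nothing more can be done
None
```

The swap is done and handed in at about 41 s of the 144 s. The nut went to the blue mat, then the spacer to the yellow mat, then the rusty bracket into the green tray. After that the new bracket, the spacer and the wing nut went onto the stud, in that order.

**Last checks:** The final wrist, top and scene pictures show:
- The new bracket lies flat and in line with the base, with the spacer and nut seated on the stud.
- Both mats are empty and the rusty bracket is flat in the tray.
- The tape roll and headset cup look unmoved; I did not measure them.
- The gripper is clear of everything, about 0.14 m above where it released the nut.

**What failed or disagreed:**
- **Tool length:** the fingertips sit about 31–45 mm behind the reported TCP, depending on the opening, so the first grasp closed on nothing above the nut. I worked with that offset from then on.
- **Nut grasps:** going too low on the second nut grasp pressed the fingertips on the spacer rim with about 48 N and briefly tilted the nut, but it settled back flat. A third try closed on the spacer instead of the nut, at about 11 N.
- **Spacer set-down:** the measured force reached about 77 N, with the fingertips probably on the yellow mat. I backed off to zero before releasing.

Both presses came through the fingers, as far as I can tell. They were over the 40 N limit for the arm and gripper body, and under the 120 N wrist limit.

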